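# Load the slanted slice rack in order

## Robot

A 6-joint arm with a two-finger parallel gripper is mounted at the origin on the work surface; the furniture and walls round the work are solid. World frame = base frame: x ahead of the robot, y to its left, z up, the work surface at z = 0. Lengths are in m, angles in rad, forces in N, time in s.
With the tool pointing down it reaches from about 0.25 to 0.725 m from the base axis. Payload 4 kg.
Tool frame: the origin (TCP) lies on the centre line of the jaws, within the pads' length; the fingertips stand ahead of it and the grasp point (between the pads) lies 11 mm behind it (bot.tip_extent is the z of the fingertips in the tool frame, in m); z points along the fingers, y is the direction in which the jaws open and shut (so a half turn about z gives the same grasp; the last joint's range is limited). The gripper opens to 85 mm and grips with 20 to 120 N. Pads are 22 mm wide; open, the fingers measure 114 mm over their backs; the gripper's body (76 mm by 85 mm) begins 54 mm behind the grasp point. The pads swing forward as they close: fully open they stand 13 mm farther back than shut.
Start: joints at [1.23, 0.241, 0.005, 1.335, 0, 1.571], TCP at [0.167, 0.471, 0.216] pointing down, gripper open.
Joint ranges: [-2.72, 2.72], [-1.05, 1.87], [-1.09, 1.28], [-1.99, 2.15], [-1.42, 1.44], [-3.14, 3.14]. Speed limits (rad/s): [2.79, 2.79, 3.14, 3.14, 3.14, 3.14].

## Interface

Orientations are given as a unit quaternion [x, y, z, w].
In Python, from workcell import bot gives the robot as it stands.
- The arm moves only by the shell command python3 -m jog 'ROWS'. ROWS is JSON, a list that holds one entry, the list of rows, each a list of 7 numbers: the shift along the world's x, y, z in m, then the turn, a rotation vector about the world's x, y, z in degrees, then the closure in counts, from 0 (fully open) to 255 (shut). In form: [[[tx, ty, tz, ax, ay, az, fingers], ...]]. A call has 1 to 10 rows; each row is the pose to reach, as a shift and turn from the pose commanded when the call began; what a row does not reach only later rows make up. A row lasts 1/12 s, in which the tool goes at most 41.7 mm and 7.16 degrees, less where a joint would pass 70% of its speed; a pose out of reach is approached as far as the arm can. A call with a gripper value outside its range is refused whole. The fingers move at their own pace and stop on an object; the grip force is fixed at half the most. Time passes only in rows, so rows that repeat a pose let the fingers close. It gives the time, the measured TCP pose, the force and the opening at its end, in the units of the state.
- bot.get_obs(): the state, without advancing time (a new reading comes with each control period).
- bot.camera(name): name is "scene" or "top"; returns the picture (384x512x3 uint8, blue, green, red); there is no depth.
- bot.camera_model(name): a dict with "K" (3x3 intrinsics, pixels), "T" (4x4, takes a point from camera to world coordinates). Camera axes: x right, y down, z forward; pixel columns grow to the right and rows downward; lengths in m; the calibration is good to about 2 mm. A picture is of the moment at which its call begins. camera_model takes no time and is no camera call.
- bot.job_done(): hands the job in, once; it reports no verdict.
The state is a dict: "clock": time; "joint_pos": joint angles; "joint_vel": joint speeds; "tau": joint torques, N m; "eef_pos": TCP position; "tool_rot": TCP orientation; "ft_force": force on the tool from outside, world axes, zero at the start; "ft_torque": the same for the moment, N m; "grip_width": finger opening in m.
Only numpy, scipy, OpenCV 4.12 (cv2) and the standard library are available. Lean on these libraries where they do the work, as an engineer would, in place of code of your own. Each camera call takes 0.05 s, during which the arm holds its last target. There are 200 camera calls.

## Task

Load the slanted rack for sale: slide the slim oat slice in first, on edge, through the open upper half and down under the clear guard; then the thick nutty slice behind it, on edge too, pushing the row gently down until the slim slice rests on the lower stop and the two slices touch. Last, stand the wooden end block, upright, in the gap left between the thick slice and the rack's upper end wall. Let go of everything, do not ram the slices hard, and leave the sugar shaker, desk bell, pale slice and price card where they stand.

Things in the scene. Friction and masses are not known exactly. Their poses are not given: they have to be found in the camera images.
- chute: Straight trough of the fixed light-wood rack, sloping 25 degrees, high end away from the robot. Origin: on its floor, on the centre line, at the face of the lower stop. x runs up the slope along the floor, y across, z out of the floor (leans to the robot). Width inside: 38 mm for x = 0 to 60 mm, widening evenly to 58 mm at x = 105 mm, 58 mm above that; the thick slice cannot enter the narrow part.
- guard_edge (a point): Middle of the upper edge of the clear guard, at x = 130, z = 86 mm in the trough's frame. The guard (roof 86 to 90 mm off the floor, sides 39 to 42 mm from the centre line) covers the trough from the lower stop to here and is open at this end; from here up to the end wall the trough is open above.
- end_wall (a point): Middle of the top inner edge of the upper end wall, at x = 276, z = 25 mm in the trough's frame. Side walls and end wall stand 25 mm above the floor (lower stop 47 mm); 10 mm thick. Slices mostly stay where they are put on the slope, and slide on when pushed with a few newtons.
- slim_centre (a point): Centre of the pale-brown oat slice: a loose slab 110 mm long, 76 mm high and 32 mm thick, 0.15 kg, standing on its long narrow edge on the counter (centre 38 mm up). x: along its length; z: across its thickness (level), y: up or down. In the rack it stands the same way, its length along the slope.
- thick_centre (a point): Centre of the nutty dark-and-light slice: a loose slab 111 mm long, 76 mm high and 48 mm thick, 0.21 kg, standing on its long narrow edge on the counter (centre 38 mm up). x: along its length; z: across its thickness (level), y: up or down. In the rack it stands the same way, its length along the slope.
- block_centre (a point): Centre of the loose light-wood end block, 70 mm high: a foot 40 mm (x) by 48 mm (y) and 30 mm high with a post on it, 28 mm (x) by 30 mm (y), from 30 to 71 mm up, to hold it by. The point is 35 mm above its underside; z is up. 0.12 kg. It goes in with its 48 mm width across the trough.
- shaker: Bystander: sugar shaker, 44 mm across, 90 mm high, loose; origin under its centre.
- bell: Bystander: round desk bell, 84 mm across, 61 mm high, loose; origin under its centre.
- pale_slice: Bystander: whitish slice lying flat, 109 x 76 x 38 mm, loose; origin under its centre. It stays there.
- price_card: Bystander: price card in a small wooden block, 28 x 90 x 63 mm, loose; origin under its centre.
Things that resemble listed ones, but are neither listed nor needed, are in the scene too. What is shaped like the part that bears block_centre but green is not meant.

How it is judged:
By the outcome, as a careful person would: the job done as asked, in the order asked, and still so for the second after the job is handed in, with the robot touching nothing.
It also fails if it takes over 72 s, if anything falls off the work surface, if the arm or the gripper's body presses on something with over 40 N, if the wrist force passes 120 N, or if a joint passes its speed limit or range.

## Working session

There is one attempt and no reset: what is moved stays moved. The work goes in short steps, Python scripts to look and compute and a shell command to move; the robot and the scene stay as the last step left them, time stands still between calls to the robot, and variables do not carry over. Pictures are saved under pics/ and viewed, about 8 in all and at most 12, crops included, and the job is handed in when it is done.

```bash
mkdir -p pics; ls; cat > h.py <<'E'
import numpy as np, cv2
from workcell import bot
def ray(n,u,v):
    m=bot.camera_model(n);K=np.array(m["K"]);T=np.array(m["T"])
    d=T[:3,:3]@np.linalg.solve(K,[u,v,1.]);return T[:3,3],d
def plane(n,u,v,z):
    o,d=ray(n,u,v);return o+d*(z-o[2])/d[2]
def proj(n,p):
    m=bot.camera_model(n);K=np.array(m["K"]);T=np.linalg.inv(np.array(m["T"]))
    q=K@(T[:3,:3]@np.array(p)+T[:3,3]);return q[:2]/q[2]
def tri(a,b):
    o1,d1=ray(*a);o2,d2=ray(*b);A=np.stack([d1,-d2],1);s=np.linalg.lstsq(A,o2-o1,rcond=None)[0]
    p,q=o1+d1*s[0],o2+d2*s[1];return (p+q)/2,np.linalg.norm(p-q)
E
python3 - <<'E'
from h import *
for n in("scene","top"):
    im=bot.camera(n);cv2.imwrite(f"pics/{n}0.png",im);cv2.imwrite(f"pics/{n}0b.png",cv2.resize(im,(800,600),interpolation=cv2.INTER_CUBIC))
    m=bot.camera_model(n);print(np.round(m["K"],1),np.round(m["T"],3))
print(bot.get_obs(),bot.tip_extent)
E
```

```text
pics
[[495.3   0.  251.6]
 [  0.  495.3 181.7]
 [  0.    0.    1. ]] [[ 0.815 -0.349  0.462 -0.216]
 [-0.579 -0.473  0.664 -1.108]
 [-0.014 -0.809 -0.588  1.132]
 [ 0.     0.     0.     1.   ]]
[[404.8   0.  259.1]
 [  0.  404.8 187.9]
 [  0.    0.    1. ]] [[-0.058 -0.976  0.212  0.35 ]
 [-0.998  0.057 -0.012 -0.004]
 [ 0.    -0.212 -0.977  1.227]
 [ 0.     0.     0.     1.   ]]
{'clock': 0.1, 'joint_pos': array([1.23001314e+00, 2.41366282e-01, 3.83620516e-03, 1.33519520e+00,
       1.02560311e-05, 1.57079911e+00]), 'joint_vel': array([ 8.41537153e-05, -2.38532890e-04,  2.37761102e-03,  1.66191388e-04,
       -6.06480212e-04,  2.01182598e-03]), 'tau': array([-3.31285200e-04, -3.73138547e+01,  2.53010148e+01,  1.08511603e-02,
       -1.64476160e-05, -6.91050150e-07]), 'eef_pos': array([0.16690773, 0.47067846, 0.21557902]), 'tool_rot': array([ 1.69569585e-01,  9.85517745e-01, -9.49639230e-04, -1.68596911e-04]), 'ft_force': array([ 0.32433163, -0.5545417 ,  0.17369547]), 'ft_torque': array([-0.01971581,  0.00814252, -0.04114948]), 'grip_width': 0.08545822448866108} 0.008
```

View pics/scene0b.png

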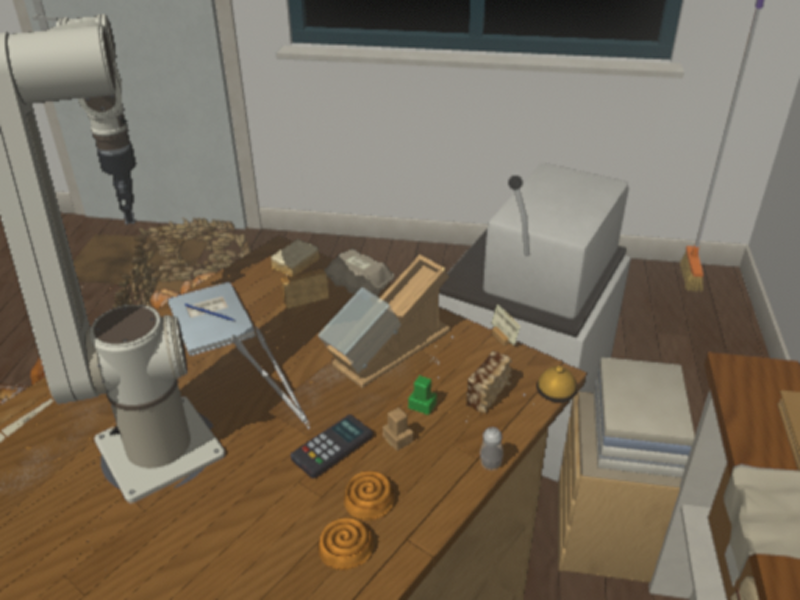

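View pics/top0b.png

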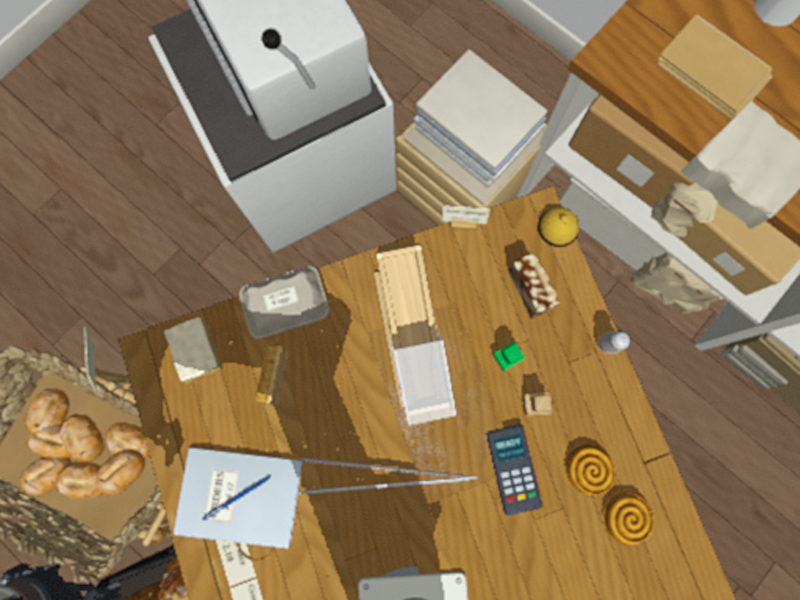

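The scene picture shows the rack (390,320), nutty slice (490,380), block (397,428) with a green twin, and the oat slice (305,290). The top picture shows the oat slice at (270,372) in shadow and the pale one at (190,350). I'll enlarge both views to get corners.

```bash
python3 - <<'E'
from h import *
g=lambda im:np.uint8(255*(im/255.)**.6)
t=cv2.imread("pics/top0.png");s=cv2.imread("pics/scene0.png")
def crop(im,x,y,w,h,k,name):
    c=cv2.resize(g(im[y:y+h,x:x+w]),None,fx=k,fy=k,interpolation=cv2.INTER_CUBIC)
    for i in range(0,w,20):
        cv2.putText(c,str(x+i),(i*k,10),0,.35,(0,0,255),1);cv2.line(c,(i*k,12),(i*k,18),(0,0,255),1)
    for j in range(20,h,20):
        cv2.putText(c,str(y+j),(0,j*k+4),0,.35,(0,0,255),1);cv2.line(c,(24,j*k),(30,j*k),(0,0,255),1)
    cv2.imwrite(name,c)
crop(t,160,150,200,150,4,"pics/topc.png")
crop(s,170,155,170,140,4,"pics/scenec.png")
E
```

```text
(no output)
```

View pics/topc.png

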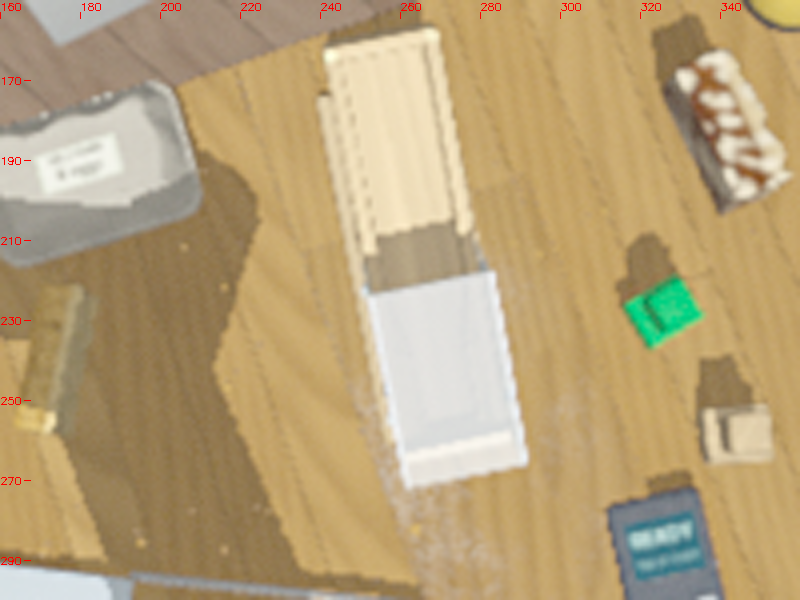

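View pics/scenec.png

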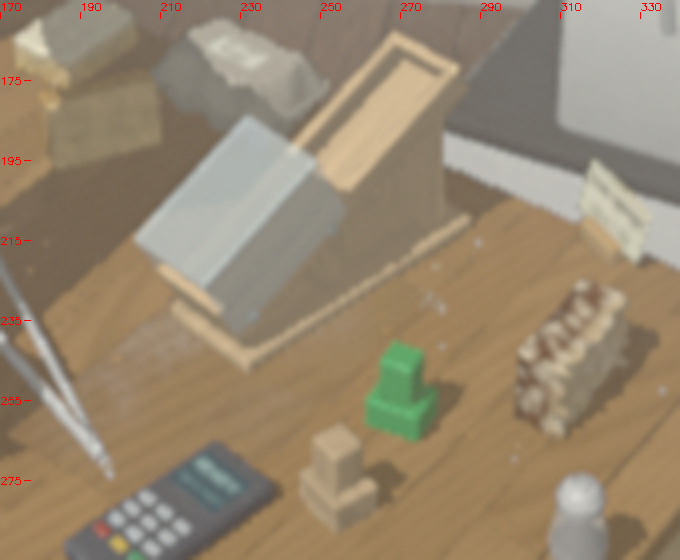

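The crops give usable corners: oat slice top at top-crop (38,285)–(55,432), end-wall outer corners (325,50)/(437,30), guard upper edge (368,292)/(493,270), with matches in the scene crop. Triangulating and checking against the given sizes.

```bash
python3 - <<'E'
from h import *
T=lambda x,y:("top",160+x/4-.4,150+y/4-.4); S=lambda x,y:("scene",170+x/4-.4,155+y/4-.4)
P={}
for n,a,b in [("ewL",(325,52),(392,32)),("ewR",(437,30),(460,68)),("guL",(368,292),(247,116)),("guR",(493,270),(317,162)),("glL",(405,487),(135,238)),("glR",(527,463),(205,288)),
 ("thickA",(685,70),(582,282)),("thickC",(790,178),(520,352))]:
    P[n],e=tri(T(*a),S(*b)); print(n,P[n].round(4),round(e,4))
c,s=np.cos(np.radians(25)),np.sin(np.radians(25))
d=(P["ewL"]+P["ewR"]-P["guL"]-P["guR"])/2; print("dir",d, "yaw",np.degrees(np.arctan2(d[1],d[0])),"pred yaw from widths",[np.degrees(np.arctan2(-(P[a+"R"]-P[a+"L"])[0]*-1,-(P[a+"R"]-P[a+"L"])[1])) for a in("ew","gu","gl")])
print("expect len",(.286-.13)*c+.065*s,"dz",(.286-.13)*s-.065*c)
# faces on planes
for n,z,pts in [("slim top",.076,[(38,285),(82,288),(55,432),(15,425)]),("thick top",.076,[(680,72),(725,52),(790,178),(742,198)]),("block post",.071,[(727,412),(767,408),(772,450),(730,456)]),("block foot front",.03,[(705,408),(708,462),(770,460)])]:
    q=np.array([plane(*T(*p),z) for p in pts]); print(n,q[:,:2].round(4).tolist(),"edges",np.linalg.norm(np.diff(q,axis=0),axis=1).round(4),"mean",q.mean(0).round(4))
q=[plane(*S(*p),z) for p,z in [((55,165),0),((160,140),0),((50,105),.076),((160,75),.076)]];print("slim scene",np.round(q,4).tolist())
q=[plane(*S(*p),.071) for p in [(312,440),(337,424),(362,440),(335,457)]];print("post scene",np.round(q,4).tolist(),np.mean(q,0))
E
```

```text
ewL [0.6476 0.0294 0.177 ] 0.0064
ewR [ 0.66   -0.0474  0.1765] 0.0036
guL [0.4845 0.0097 0.1692] 0.0076
guR [ 0.4952 -0.0737  0.1681] 0.0058
glL [ 0.36   -0.0082  0.1115] 0.0043
glR [ 0.3721 -0.0921  0.111 ] 0.0022
thickA [ 0.6466 -0.2307  0.0748] 0.0088
thickC [ 0.5467 -0.287   0.0999] 0.0307
dir [0.16394288 0.02300416 0.00810136] yaw 7.98748620473728 pred yaw from widths [np.float64(9.17237734403832), np.float64(7.326188138520966), np.float64(8.184340590832248)]
expect len 0.16885420179086283 dz 0.007018442674166861
slim top [[0.5187, 0.2442], [0.5148, 0.2129], [0.4143, 0.2335], [0.4208, 0.2614]] edges [0.0316 0.1026 0.0287] mean [0.4671 0.238  0.076 ]
thick top [[0.649, -0.2289], [0.6623, -0.2635], [0.5652, -0.301], [0.5525, -0.2647]] edges [0.037  0.1041 0.0384] mean [ 0.6072 -0.2645  0.076 ]
block post [[0.4009, -0.2394], [0.4021, -0.2679], [0.3728, -0.2683], [0.3704, -0.2384]] edges [0.0285 0.0293 0.03  ] mean [ 0.3866 -0.2535  0.071 ]
block foot front [[0.4066, -0.232], [0.3678, -0.2303], [0.3666, -0.2755]] edges [0.0388 0.0451] mean [ 0.3803 -0.2459  0.03  ]
slim scene [[0.4152, 0.2497, 0.0], [0.5151, 0.2245, 0.0], [0.4129, 0.2402, 0.076], [0.5187, 0.2212, 0.076]]
post scene [[0.3665, -0.2426, 0.071], [0.391, -0.2401, 0.071], [0.3964, -0.2645, 0.071], [0.3702, -0.2667, 0.071]] [ 0.38101595 -0.25348093  0.071     ]
```

Rack corners agree to a few mm: yaw 8.0°, trough origin ≈ (0.410, -0.0434, 0.033), guard width ≈ 84 mm as it should be. Slim ≈ (0.468, 0.242), yaw −11.5°. I'll grip it 32 mm toward its far end, so I move above that point.

```bash
python3 -m jog '[[[0.33,-0.235,0,0,0,8,60],[0.33,-0.235,0,0,0,8,60],[0.33,-0.235,0,0,0,8,60],[0.33,-0.235,0,0,0,8,60],[0.33,-0.235,0,0,0,8,60],[0.33,-0.235,0,0,0,8,60],[0.33,-0.235,0,0,0,8,60],[0.33,-0.235,0,0,0,8,60],[0.33,-0.235,0,0,0,8,60],[0.33,-0.235,0,0,0,8,60]]]'
python3 -m jog '[[[0.002,0,-0.08,0,0,0,60],[0.002,0,-0.08,0,0,0,60],[0.002,0,-0.08,0,0,0,60],[0.002,0,-0.08,0,0,0,60]]]'
python3 - <<'E'
from h import *
g=lambda im:np.uint8(255*(im/255.)**.6)
a=bot.camera("top")[195:285,130:230];b=bot.camera("scene")[135:225,150:250]
cv2.imwrite("pics/p1.png",cv2.resize(g(np.hstack([a,b])),None,fx=4,fy=4,interpolation=cv2.INTER_CUBIC))
o=bot.get_obs();print(o["clock"],o["eef_pos"],o["tool_rot"],o["grip_width"])
E
```

```text
clock: 0.93
eef_pos: [0.4989, 0.234, 0.2159]
tool_rot: [0.101, 0.995, -0.0, -0.0]
ft_force: [0.4, 0.6, 0.8]
grip_width: 0.0653
clock: 1.27
eef_pos: [0.4968, 0.2349, 0.1341]
tool_rot: [0.101, 0.995, -0.002, -0.003]
ft_force: [0.2, -0.5, 0.9]
grip_width: 0.0654
1.3667 [0.49989977 0.23702686 0.13825977] [1.00088530e-01 9.94977914e-01 5.56430090e-04 9.63430023e-04] 0.06527022566760522
```

View pics/p1.png

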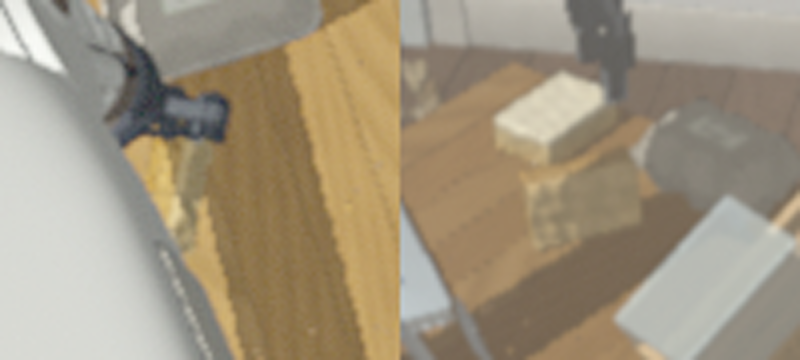

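The gripper hangs above the oat slice's far half, as intended (left panel, fingers over (195,115), slice below to (180,245)). Going down and gripping.

```bash
python3 -m jog '[[[0,0,-0.03,0,0,0,60],[0,0,-0.055,0,0,0,60],[0,0,-0.075,0,0,0,60],[0,0,-0.0925,0,0,0,60],[0,0,-0.0925,0,0,0,60]]]'
python3 -m jog '[[[0,0,0,0,0,0,255],[0,0,0,0,0,0,255],[0,0,0,0,0,0,255],[0,0,0,0,0,0,255],[0,0,0,0,0,0,255],[0,0,0,0,0,0,255]]]'
python3 - <<'E'
from h import *
g=lambda im:np.uint8(255*(im/255.)**.6)
b=bot.camera("scene")[135:225,150:250]
cv2.imwrite("pics/p2.png",cv2.resize(g(b),None,fx=5,fy=5,interpolation=cv2.INTER_CUBIC))
o=bot.get_obs();print(o["clock"],o["eef_pos"],o["tool_rot"],o["grip_width"],o["ft_force"])
E
```

```text
clock: 1.78
eef_pos: [0.4984, 0.2367, 0.0434]
tool_rot: [0.1, 0.995, -0.0, -0.001]
ft_force: [-0.7, -0.4, -1.1]
grip_width: 0.0651
clock: 2.28
eef_pos: [0.5011, 0.237, 0.0469]
tool_rot: [0.1, 0.995, 0.001, 0.002]
ft_force: [-0.3, -2.0, 6.3]
grip_width: 0.0303
2.3333 [0.5011162  0.23705774 0.04689679] [0.10042879 0.99494071 0.00128012 0.00232464] 0.030783873070711263 [-0.89414176 -1.15695839  6.79320347]
```

View pics/p2.png

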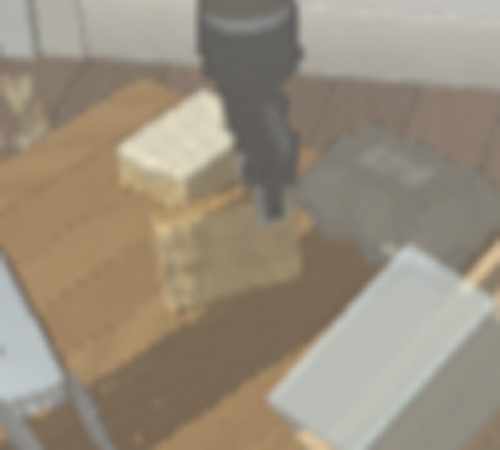

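Gripped at 30.8 mm (32 mm slab), about 22 mm from its far end. Lifting, and computing poses in the trough frame.

```bash
cat >> h.py <<'E'
from scipy.spatial.transform import Rotation as R
psi,al=np.radians(8.0),np.radians(25)
O=np.array([.4102,-.0434,.0329])
TR=(R.from_euler("z",psi)*R.from_euler("y",-al)).as_matrix()
def rack(X,Y,Z): return O+TR@[X,Y,Z]
def inrack(p): return TR.T@(np.array(p)-O)
RT=R.from_matrix(np.stack([-TR[:,0],TR[:,1],-TR[:,2]],1))
R0=R.from_quat([.169570,.985518,0,0])
def go(p,Rc,q,Rq):
    print("shift",np.round(np.array(q)-p,4).tolist(),"turn",np.degrees((Rq*Rc.inv()).as_rotvec()).round(2).tolist())
def st():
    o=bot.get_obs();e=o["eef_pos"];r=R.from_quat(o["tool_rot"])
    print("t",round(o["clock"],2),"eef",e.round(4),"rack",inrack(e).round(4),"misalign",np.degrees((RT.inv()*r).as_rotvec()).round(2),"w",round(o["grip_width"],4),"F",o["ft_force"].round(1),"Frack",(TR.T@o["ft_force"]).round(1),"j",o["joint_pos"].round(2))
E
python3 -m jog '[[[0,0,0.02,0,0,0,255],[0,0,0.05,0,0,0,255],[0,0,0.08,0,0,0,255],[0,0,0.12,0,0,0,255],[0,0,0.16,0,0,0,255],[0,0,0.2,0,0,0,255],[0,0,0.23,0,0,0,255],[0,0,0.25,0,0,0,255],[0,0,0.25,0,0,0,255]]]'
python3 - <<'E'
from h import *
st()
p=np.array([.4989,.2357,.2931]);Rc=R.from_euler("z",8,degrees=True)*R0
go(p,Rc,rack(.222,0,.14),RT)
print(rack(.222,0,.14),[ (rack(a,0,b)-rack(.222,0,.14)).round(4).tolist() for a,b in((.222,.05),(.146,.05))])
E
```

```text
clock: 3.08
eef_pos: [0.5014, 0.2374, 0.301]
tool_rot: [0.1, 0.995, 0.003, 0.005]
ft_force: [0.2, 0.1, -0.9]
grip_width: 0.0309
t 3.08 eef [0.5014 0.2374 0.301 ] rack [0.2305 0.2653 0.1883] misalign [ 3.93 24.12 19.28] w 0.0309 F [ 0.2  0.1 -0.9] Frack [-0.2  0.  -0.9] j [0.44 0.33 0.34 1.57 0.   0.64]
shift [0.052, -0.2593, -0.0395] turn [-0.77, -25.11, 19.21]
[ 0.55085151 -0.02363272  0.25360434] [[0.0377, 0.0053, -0.0816], [-0.0305, -0.0043, -0.1137]]
```

```bash
python3 -m jog '[[[0.005,-0.03,0,-0.1,-3,2,255],[0.012,-0.06,0,-0.2,-6,5,255],[0.018,-0.09,0,-0.3,-9,7,255],[0.024,-0.12,0,-0.4,-12,9,255],[0.03,-0.15,0,-0.5,-15,11.5,255],[0.036,-0.18,0,-0.55,-18,14,255],[0.042,-0.21,0,-0.6,-21,16,255],[0.048,-0.24,-0.01,-0.7,-23.5,18,255],[0.052,-0.2593,-0.025,-0.77,-25.1,19.2,255],[0.052,-0.2593,-0.0395,-0.77,-25.1,19.2,255]]]'
python3 -m jog '[[[0,0,0,0,0,0,255],[0,0,0,0,0,0,255]]]'
python3 - <<'E'
from h import *
g=lambda im:np.uint8(255*(im/255.)**.6)
st()
a=bot.camera("top")[130:280,215:315];b=bot.camera("scene")[100:250,190:300]
cv2.imwrite("pics/p3.png",cv2.resize(g(np.hstack([a,b])),None,fx=3.8,fy=3.8,interpolation=cv2.INTER_CUBIC))
st()
E
```

```text
clock: 3.92
eef_pos: [0.5498, -0.0269, 0.2534]
tool_rot: [-0.066, 0.974, 0.014, 0.216]
ft_force: [0.1, 0.6, -1.6]
grip_width: 0.0309
clock: 4.08
eef_pos: [0.5498, -0.0232, 0.2531]
tool_rot: [-0.068, 0.974, 0.015, 0.214]
ft_force: [0.9, -0.0, -0.6]
grip_width: 0.0307
t 4.08 eef [ 0.5498 -0.0232  0.2531] rack [0.2209 0.0006 0.14  ] misalign [-0.03  0.17  0.07] w 0.0307 F [ 0.9 -0.  -0.6] Frack [ 0.6 -0.1 -1. ] j [-0.1  -0.   -0.28  0.87  0.1  -0.22]
t 4.18 eef [ 0.5517 -0.0225  0.2554] rack [0.2237 0.001  0.1412] misalign [-0.01 -0.07 -0.04] w 0.031 F [-0.7  0.5 -2. ] Frack [-1.4  0.6 -1.5] j [-0.1  -0.   -0.27  0.87  0.1  -0.22]
```

View pics/p3.png

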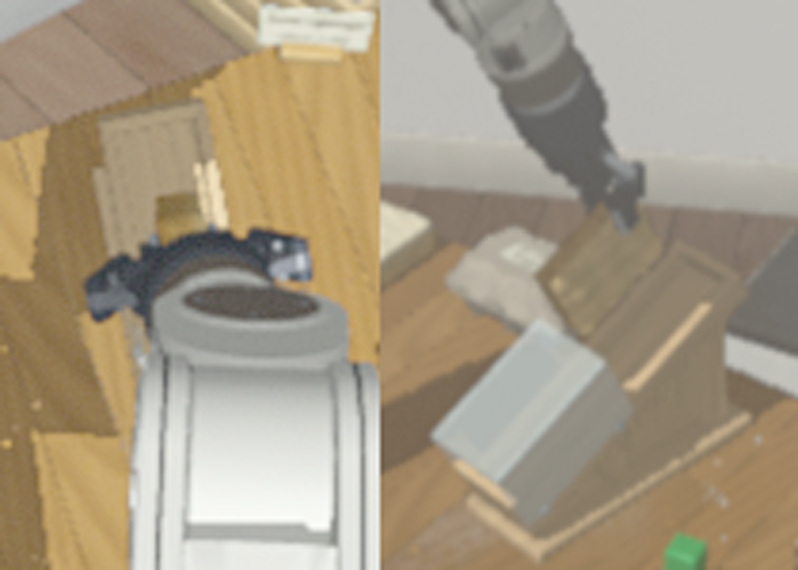

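```bash
python3 - <<'E'
from h import *
for q in [(.135,-.016,.093),(.135,-.016,.169),(.245,-.016,.093)]:
    u=proj("scene",rack(*q)); print((u-[190,100])*3.8+[380,0])
E
```

```text
[588.65515555 340.0682054 ]
[557.96540487 289.17524628]
[672.39344346 248.3556971 ]
```

The slice is over the open half, aligned. Lowering.

```bash
python3 -m jog '[[[0.0084,0.0012,-0.018,0,0,0,255],[0.0167,0.0024,-0.036,0,0,0,255],[0.025,0.0035,-0.0544,0,0,0,255],[0.031,0.0044,-0.067,0,0,0,255],[0.0352,0.0049,-0.0761,0,0,0,255],[0.0352,0.0049,-0.0761,0,0,0,255]]]'
python3 -c "
from h import *;st()"
python3 -m jog '[[[0.0012,0.0002,-0.0027,0,0,0,255],[0.0025,0.0004,-0.0055,0,0,0,255],[0.0025,0.0004,-0.0055,0,0,0,255]]]'
python3 -c "
from h import *;st()"
```

```text
clock: 4.68
eef_pos: [0.5863, -0.0171, 0.1767]
tool_rot: [-0.069, 0.974, 0.015, 0.215]
ft_force: [-0.3, 0.6, -0.9]
grip_width: 0.0307
t 4.68 eef [ 0.5863 -0.0171  0.1767] rack [0.2222 0.0016 0.0551] misalign [-0.07  0.15 -0.07] w 0.0307 F [-0.3  0.6 -0.9] Frack [-0.6  0.7 -0.7] j [-0.08  0.13 -0.35  0.67  0.09 -0.2 ]
clock: 4.93
eef_pos: [0.5893, -0.0176, 0.1735]
tool_rot: [-0.068, 0.974, 0.015, 0.216]
ft_force: [-0.2, -1.0, -0.9]
grip_width: 0.0303
t 4.93 eef [ 0.5893 -0.0176  0.1735] rack [0.2235 0.0006 0.051 ] misalign [ 0.01 -0.07 -0.01] w 0.0303 F [-0.2 -1.  -0.9] Frack [-0.7 -1.  -0.6] j [-0.08  0.13 -0.35  0.66  0.09 -0.2 ]
```

```bash
python3 -m jog '[[[-0.009,-0.0013,-0.0042,0,0,0,255],[-0.018,-0.0025,-0.0085,0,0,0,255],[-0.027,-0.0038,-0.0127,0,0,0,255],[-0.0359,-0.005,-0.0169,0,0,0,255],[-0.0449,-0.0063,-0.0211,0,0,0,255],[-0.0449,-0.0063,-0.0211,0,0,0,255]]]'
python3 -c "
from h import *;st()"
python3 -m jog '[[[-0.009,-0.0013,-0.0042,0,0,0,255],[-0.0165,-0.0023,-0.0078,0,0,0,255],[-0.0233,-0.0033,-0.011,0,0,0,255],[-0.0233,-0.0033,-0.011,0,0,0,255]]]'
python3 - <<'E'
from h import *
g=lambda im:np.uint8(255*(im/255.)**.6)
st()
a=bot.camera("top")[150:270,220:310];b=bot.camera("scene")[140:260,190:300]
cv2.imwrite("pics/p4.png",cv2.resize(g(np.hstack([a,b])),None,fx=4,fy=4,interpolation=cv2.INTER_CUBIC))
E
```

```text
clock: 5.43
eef_pos: [0.5418, -0.0242, 0.1511]
tool_rot: [-0.068, 0.974, 0.015, 0.215]
ft_force: [-2.0, 0.4, -0.7]
grip_width: 0.0304
t 5.43 eef [ 0.5418 -0.0242  0.1511] rack [0.1705 0.0007 0.051 ] misalign [-0.    0.12  0.06] w 0.0304 F [-2.   0.4 -0.7] Frack [-2.   0.6  0.1] j [-0.1   0.07 -0.49  0.59  0.1  -0.22]
clock: 5.77
eef_pos: [0.5191, -0.0271, 0.1401]
tool_rot: [-0.068, 0.974, 0.016, 0.215]
ft_force: [-1.1, 0.3, -1.4]
grip_width: 0.0308
t 5.77 eef [ 0.5191 -0.0271  0.1401] rack [0.1451 0.001  0.0506] misalign [-0.05  0.09  0.04] w 0.0308 F [-1.1  0.3 -1.4] Frack [-1.5  0.4 -0.8] j [-0.12  0.04 -0.56  0.56  0.11 -0.23]
```

View pics/p4.png

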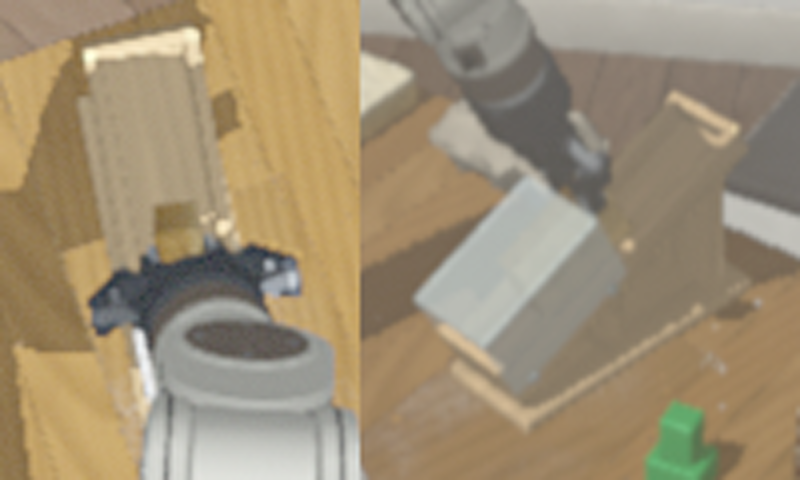

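The slim slice is in the trough with its lower half under the guard, no contact forces. Letting go, backing out along the trough normal, shutting the fingers and coming down behind its upper end.

```bash
python3 -m jog '[[[0,0,0,0,0,0,80],[0,0,0,0,0,0,80],[0,0,0,0,0,0,80],[0,0,0,0,0,0,80],[-0.0084,-0.0012,0.0181,0,0,0,80],[-0.0167,-0.0023,0.0363,0,0,0,80],[-0.0293,-0.0041,0.0634,0,0,0,80],[0.0201,0.0028,0.0866,0,0,0,255],[0.0201,0.0028,0.0866,0,0,0,255],[0.0201,0.0028,0.0866,0,0,0,255]]]'
python3 -m jog '[[[0,0,0,0,0,0,255],[0,0,0,0,0,0,255],[0.0167,0.0023,-0.0363,0,0,0,255],[0.0251,0.0035,-0.0544,0,0,0,255],[0.0326,0.0046,-0.0706,0,0,0,255],[0.0326,0.0046,-0.0706,0,0,0,255]]]'
python3 -c "
from h import *;st()"
```

```text
clock: 6.7
eef_pos: [0.5451, -0.0246, 0.2317]
tool_rot: [-0.068, 0.973, 0.014, 0.22]
ft_force: [-0.4, 0.2, -0.5]
grip_width: 0.0229
clock: 7.2
eef_pos: [0.5697, -0.0197, 0.1508]
tool_rot: [-0.068, 0.975, 0.016, 0.211]
ft_force: [-0.4, 0.6, 0.4]
grip_width: 0.0001
t 7.2 eef [ 0.5697 -0.0197  0.1508] rack [0.1959 0.0013 0.0387] misalign [-0.11  0.58  0.06] w 0.0001 F [-0.4  0.6  0.4] Frack [-0.1  0.6  0.5] j [-0.09  0.13 -0.42  0.61  0.1  -0.21]
```

```bash
python3 -m jog '[[[-0.0045,-0.0006,-0.0021,0,0,0,255],[-0.009,-0.0013,-0.0042,0,0,0,255],[-0.0135,-0.0019,-0.0063,0,0,0,255],[-0.018,-0.0025,-0.0085,0,0,0,255],[-0.0224,-0.0032,-0.0106,0,0,0,255],[-0.0269,-0.0038,-0.0127,0,0,0,255],[-0.0269,-0.0038,-0.0127,0,0,0,255]]]'
python3 -c "
from h import *;st()"
python3 -m jog '[[[-0.0045,-0.0006,-0.0021,0,0,0,255],[-0.009,-0.0013,-0.0042,0,0,0,255],[-0.0135,-0.0019,-0.0063,0,0,0,255],[-0.018,-0.0025,-0.0085,0,0,0,255],[-0.0224,-0.0032,-0.0106,0,0,0,255],[-0.0242,-0.0034,-0.0114,0,0,0,255],[-0.0242,-0.0034,-0.0114,0,0,0,255]]]'
python3 -c "
from h import *;st()"
```

```text
clock: 7.78
eef_pos: [0.5451, -0.0239, 0.1438]
tool_rot: [-0.068, 0.974, 0.015, 0.216]
ft_force: [-0.9, -0.3, 0.2]
grip_width: -0.0001
t 7.78 eef [ 0.5451 -0.0239  0.1438] rack [0.1704 0.0005 0.0429] misalign [0.   0.05 0.04] w -0.0001 F [-0.9 -0.3  0.2] Frack [-0.8 -0.1  0.6] j [-0.1   0.08 -0.5   0.57  0.1  -0.22]
clock: 8.37
eef_pos: [0.5211, -0.0272, 0.1318]
tool_rot: [-0.068, 0.974, 0.015, 0.215]
ft_force: [-0.5, -0.5, 0.3]
grip_width: 0.0003
t 8.37 eef [ 0.5211 -0.0272  0.1318] rack [0.1434 0.0006 0.0423] misalign [-0.01  0.1   0.04] w 0.0003 F [-0.5 -0.5  0.3] Frack [-0.4 -0.4  0.5] j [-0.12  0.05 -0.57  0.53  0.11 -0.23]
```

No force felt, so I need to see where the slice is. Raising and moving aside, turning to the thick slice's orientation on the way.

```bash
python3 -m jog '[[[-0.0126,-0.0018,0.0272,0,0,0,255],[-0.0251,-0.0035,0.0544,0,0,0,255],[-0.0335,-0.0047,0.0725,0,0,0,255],[-0.04,0.035,0.1,0,0,0,120],[-0.05,0.07,0.13,0,0,0,60],[-0.06,0.105,0.16,0,0,0,0],[-0.07,0.14,0.17,0,0,0,0],[-0.07,0.177,0.17,0,0,0,0],[-0.07,0.177,0.17,0,0,0,0]]]'
python3 - <<'E'
from h import *
st()
g=lambda im:np.uint8(255*(im/255.)**.6)
a=bot.camera("top");b=bot.camera("scene");cv2.imwrite("pics/t5.png",a);cv2.imwrite("pics/s5.png",b)
A=cv2.resize(g(a[150:280,240:360]),None,fx=4,fy=4,interpolation=cv2.INTER_CUBIC)
B=cv2.resize(g(b[180:280,220:340]),None,fx=3.3,fy=5.2,interpolation=cv2.INTER_CUBIC)[:520]
B=cv2.resize(g(b[185:270,195:275]),None,fx=4,fy=4,interpolation=cv2.INTER_CUBIC)
C=np.zeros((520,800,3),np.uint8);C[:520,:480]=A;C[:340,480:800]=B
cv2.imwrite("pics/p5.png",C)
p=rack(.144,0,.042)+[-.07,.177,.17]
Rq=R.from_euler("z",39.8,degrees=True)*R0
go(p,RT,[.607,-.265,.20],Rq);print(p)
E
```

```text
clock: 9.12
eef_pos: [0.4522, 0.1562, 0.3055]
tool_rot: [-0.072, 0.973, 0.018, 0.218]
ft_force: [0.9, -0.8, -0.4]
grip_width: 0.0722
t 9.12 eef [0.4522 0.1562 0.3055] rack [0.1781 0.1918 0.2177] misalign [-0.39 -0.28 -0.36] w 0.0722 F [ 0.9 -0.8 -0.4] Frack [ 0.6 -0.9 -0.7] j [ 0.4  -0.18 -0.3   1.02 -0.1   0.23]
shift [0.1551, -0.4143, -0.1018] turn [-6.12, 24.29, 12.08]
[0.451861   0.14929293 0.30182196]
```

View pics/p5.png

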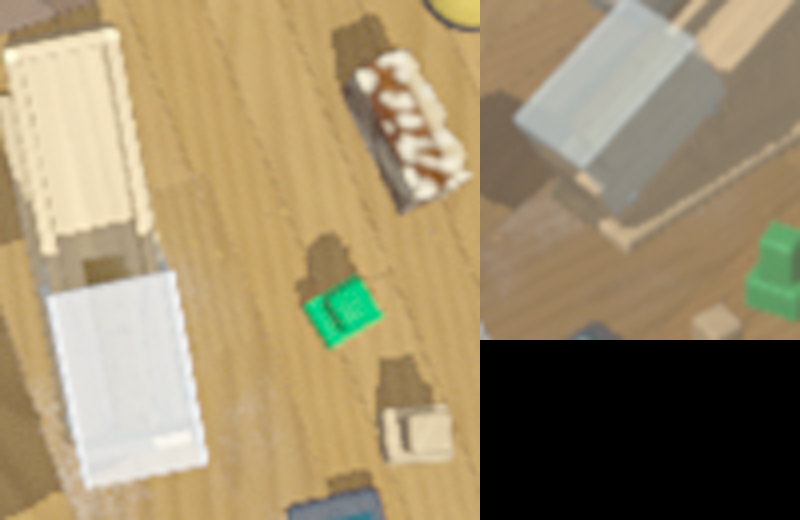

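Slim's upper end shows at (85–130, 258) just above the guard edge. Nutty slice top spans (358,70),(408,50),(470,180),(410,200). Checking both.

```bash
python3 - <<'E'
from h import *
T=lambda x,y:("top",240+x/4-.4,150+y/4-.4)
def pl(u,Z): # ray with trough plane Z
    o,d=ray(*u);o=TR.T@(o-O);d=TR.T@d;return o+d*(Z-o[2])/d[2]
print("slim end",[pl(T(*p),.076).round(4).tolist() for p in((85,261),(130,256))], "floor",pl(T(107,258),0).round(4))
q=np.array([plane(*T(*p),.076) for p in((358,70),(408,50),(470,180),(410,202))]);print(q[:,:2].round(4).tolist(),q.mean(0))
q=np.array([plane(*T(*p),0) for p in((345,92),(402,212))]);print("base left",q[:,:2].round(4).tolist(),q.mean(0),np.degrees(np.arctan2(*(q[0]-q[1])[[1,0]])))
S=lambda x,y:("scene",170+x/4-.4,155+y/4-.4)
# scene: bottom front edge corners and top
for p,z in [((518,400),0),((555,437),0),((628,350),0),((518,350),.076),((580,282),.076),((625,297),.076),((558,375),.076)]: print("sc",p,plane(*S(*p),z).round(4))
E
```

```text
slim end [[0.1461, 0.012, 0.076], [0.1434, -0.018, 0.076]] floor [ 0.1222 -0.0064  0.    ]
[[0.6506, -0.2276], [0.6637, -0.2658], [0.5637, -0.3008], [0.5501, -0.2557]] [ 0.60702214 -0.26248167  0.076     ]
base left [[0.6533, -0.2305], [0.5558, -0.2654]] [ 0.60456345 -0.24797648  0.        ] 19.710943893013816
sc (518, 400) [ 0.5653 -0.2462  0.    ]
sc (555, 437) [ 0.5623 -0.2953  0.    ]
sc (628, 350) [ 0.6765 -0.2548  0.    ]
sc (518, 350) [ 0.548  -0.2619  0.076 ]
sc (580, 282) [ 0.6396 -0.2299  0.076 ]
sc (625, 297) [ 0.6565 -0.2648  0.076 ]
sc (558, 375) [ 0.5548 -0.3013  0.076 ]
```

```bash
python3 -m jog '[[[0.016,-0.04,0,-0.6,2.4,1.2,0],[0.031,-0.08,0,-1.2,4.8,2.4,0],[0.047,-0.12,0,-1.8,7.3,3.6,0],[0.062,-0.16,0,-2.4,9.7,4.8,0],[0.078,-0.2,0,-3,12.1,6,0],[0.094,-0.24,0,-3.7,14.5,7.2,0],[0.109,-0.28,0,-4.3,17,8.5,0],[0.125,-0.32,-0.02,-4.9,19.4,9.7,0],[0.14,-0.36,-0.05,-5.5,21.9,10.9,0],[0.156,-0.4,-0.08,-6.12,24.29,12.08,0]]]'
python3 -m jog '[[[0,-0.0143,-0.0218,0,0,0,0],[0,-0.0143,-0.0518,0,0,0,0],[0,-0.0143,-0.0818,0,0,0,0],[0,-0.0143,-0.0818,0,0,0,0]]]'
python3 - <<'E'
from h import *
st()
g=lambda im:np.uint8(255*(im/255.)**.6)
b=bot.camera("scene")[190:280,280:350];a=bot.camera("top")[140:230,310:380]
cv2.imwrite("pics/p6.png",cv2.resize(g(np.hstack([a,b])),None,fx=5,fy=5,interpolation=cv2.INTER_CUBIC))
print(proj("scene",[.608,-.265,.042])-[280,190], proj("scene",[.608,-.265,.10])-[280,190])
E
```

```text
clock: 10.05
eef_pos: [0.5972, -0.2281, 0.2412]
tool_rot: [-0.174, 0.985, -0.0, -0.001]
ft_force: [1.2, 0.0, -0.1]
grip_width: 0.0855
clock: 10.38
eef_pos: [0.5916, -0.2384, 0.151]
tool_rot: [-0.174, 0.985, 0.004, -0.007]
ft_force: [-2.2, -0.2, -1.1]
grip_width: 0.0852
t 10.38 eef [ 0.5916 -0.2384  0.151 ] rack [ 0.1881 -0.2184  0.0426] misalign [ -3.17  25.69 -11.73] w 0.0852 F [-2.2 -0.2 -1.1] Frack [-2.5  0.1 -0.1] j [-0.38  0.56  0.32  1.34 -0.   -0.73]
[33.75763111 52.87071228] [34.87575942 39.20091968]
```

View pics/p6.png

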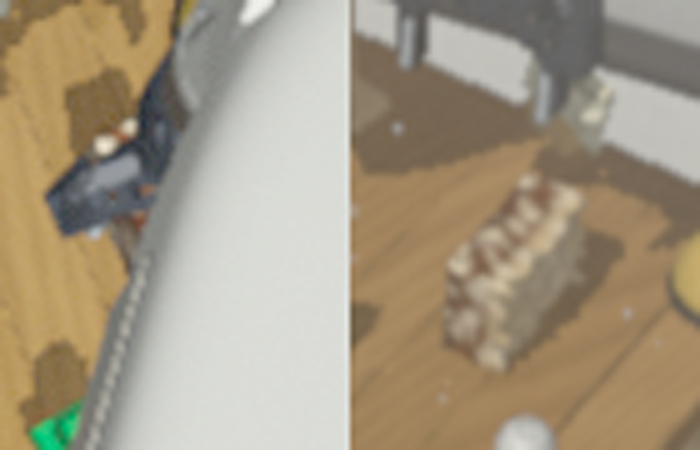

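The arm was rate-limited and fell short of the target; settling and correcting from the measured pose.

```bash
python3 -m jog '[[[0,0,0,0,0,0,0],[0,0,0,0,0,0,0],[0,0,0,0,0,0,0]]]'
python3 - <<'E'
from h import *
st();o=bot.get_obs();go(o["eef_pos"],R.from_quat(o["tool_rot"]),[.608,-.265,.12],R.from_euler("z",39.6,degrees=True)*R0)
E
```

```text
clock: 10.73
eef_pos: [0.599, -0.238, 0.1634]
tool_rot: [-0.176, 0.984, -0.001, 0.002]
ft_force: [0.0, 0.1, -0.2]
grip_width: 0.0853
t 10.73 eef [ 0.599  -0.238   0.1634] rack [ 0.2    -0.219   0.0507] misalign [ -2.51  24.68 -12.11] w 0.0853 F [ 0.   0.1 -0.2] Frack [-0.1  0.1 -0.2] j [-0.38  0.55  0.33  1.35 -0.   -0.73]
shift [0.009, -0.027, -0.0434] turn [0.11, 0.26, -0.2]
```

```bash
python3 -m jog '[[[0.009,-0.027,0,0,0,0,0],[0.009,-0.027,-0.02,0,0,0,0],[0.009,-0.027,-0.0434,0,0,0,0],[0.009,-0.027,-0.0434,0,0,0,0],[0.009,-0.027,-0.0434,0,0,0,0]]]'
python3 -m jog '[[[0,0,-0.02,0,0,0,0],[0,0,-0.04,0,0,0,0],[0,0,-0.06,0,0,0,0],[0,0,-0.072,0,0,0,0],[0,0,-0.08,0,0,0,0],[0,0,-0.08,0,0,0,0]]]'
python3 -c "
from h import *;st()"
python3 -m jog '[[[0,0,0,0,0,0,255],[0,0,0,0,0,0,255],[0,0,0,0,0,0,255],[0,0,0,0,0,0,255],[0,0,0,0,0,0,255],[0,0,0,0,0,0,255]]]'
python3 - <<'E'
from h import *
st()
g=lambda im:np.uint8(255*(im/255.)**.6)
b=bot.camera("scene")[170:270,270:360]
cv2.imwrite("pics/p7.png",cv2.resize(g(b),None,fx=5,fy=5,interpolation=cv2.INTER_CUBIC))
E
```

```text
clock: 11.15
eef_pos: [0.606, -0.2639, 0.1169]
tool_rot: [-0.176, 0.984, 0.0, -0.001]
ft_force: [0.3, -1.3, -0.2]
grip_width: 0.0856
clock: 11.65
eef_pos: [0.6062, -0.2641, 0.0363]
tool_rot: [-0.176, 0.984, 0.0, -0.001]
ft_force: [-0.5, 1.2, 1.3]
grip_width: 0.0856
t 11.65 eef [ 0.6062 -0.2641  0.0363] rack [ 0.1496 -0.2458 -0.0659] misalign [ -2.73  24.98 -12.08] w 0.0856 F [-0.5  1.2  1.3] Frack [0.3 1.3 1.3] j [-0.41  0.68  0.21  1.11 -0.   -0.76]
clock: 12.15
eef_pos: [0.6081, -0.2653, 0.039]
tool_rot: [-0.176, 0.984, -0.001, 0.002]
ft_force: [1.2, -2.4, 5.1]
grip_width: 0.0469
t 12.15 eef [ 0.6081 -0.2653  0.039 ] rack [ 0.1522 -0.2473 -0.0642] misalign [ -2.52  24.73 -12.09] w 0.0469 F [ 1.2 -2.4  5.1] Frack [ 2.9 -2.5  4.2] j [-0.41  0.67  0.21  1.1  -0.   -0.76]
```

```bash
python3 -m jog '[[[0,0,0.02,0,0,0,255],[0,0,0.05,0,0,0,255],[0,0,0.08,0,0,0,255],[0,0,0.11,0,0,0,255],[0,0,0.14,0,0,0,255],[0,0,0.17,0,0,0,255],[0,0,0.2,0,0,0,255],[0,0,0.23,0,0,0,255],[0,0,0.25,0,0,0,255],[0,0,0.25,0,0,0,255]]]'
python3 - <<'E'
from h import *
st();o=bot.get_obs();go(o["eef_pos"],R.from_quat(o["tool_rot"]),rack(.2085,0,.129),RT)
E
```

```text
clock: 13.03
eef_pos: [0.6081, -0.265, 0.2923]
tool_rot: [-0.176, 0.984, -0.002, 0.004]
ft_force: [-0.2, -0.0, -1.5]
grip_width: 0.0472
t 13.03 eef [ 0.6081 -0.265   0.2923] rack [ 0.2592 -0.247   0.1653] misalign [ -2.39  24.52 -12.13] w 0.0472 F [-0.2 -0.  -1.5] Frack [-0.8 -0.  -1.3] j [-0.41  0.59  0.72  1.7   0.   -0.76]
shift [-0.0647, 0.2403, -0.0543] turn [6.35, -23.87, -12.0]
```

```bash
python3 -m jog '[[[-0.0065,0.024,0,0.6,-2.4,-1.2,255],[-0.013,0.048,0,1.3,-4.8,-2.4,255],[-0.0195,0.072,0,1.9,-7.2,-3.6,255],[-0.026,0.096,0,2.5,-9.5,-4.8,255],[-0.0325,0.12,0,3.2,-11.9,-6,255],[-0.039,0.144,0,3.8,-14.3,-7.2,255],[-0.0455,0.168,0,4.4,-16.7,-8.4,255],[-0.052,0.192,0,5.1,-19.1,-9.6,255],[-0.0585,0.216,0,5.7,-21.5,-10.8,255],[-0.0647,0.2403,0,6.35,-23.87,-12,255]]]'
python3 -m jog '[[[0,0,-0.015,0,0,0,255],[0,0,-0.035,0,0,0,255],[0,0,-0.0543,0,0,0,255],[0,0,-0.0543,0,0,0,255],[0,0,-0.0543,0,0,0,255]]]'
python3 - <<'E'
from h import *
st();o=bot.get_obs();go(o["eef_pos"],R.from_quat(o["tool_rot"]),rack(.2085,0,.129),RT)
g=lambda im:np.uint8(255*(im/255.)**.6)
b=bot.camera("scene")[110:240,200:300];a=bot.camera("top")[150:280,220:320]
C=cv2.resize(g(np.hstack([a,b])),None,fx=4,fy=4,interpolation=cv2.INTER_CUBIC)
for q in [(.153,-.024,.09),(.153,-.024,.166),(.264,-.024,.09),(.264,-.024,.166),(.153,.024,.166)]:
    u=(proj("scene",rack(*q))-[200,110]+.5)*4+[400,0];cv2.circle(C,tuple(int(v) for v in u),2,(0,0,255),-1)
for q in [(.276,-.029,.025),(.276,.029,.025)]:
    u=(proj("scene",rack(*q))-[200,110]+.5)*4+[400,0];cv2.circle(C,tuple(int(v) for v in u),2,(255,0,0),-1)
cv2.imwrite("pics/p8.png",C)
E
```

```text
clock: 13.87
eef_pos: [0.5395, -0.0231, 0.2839]
tool_rot: [-0.068, 0.975, 0.018, 0.211]
ft_force: [0.8, 0.2, -1.3]
grip_width: 0.0463
clock: 14.28
eef_pos: [0.5394, -0.0238, 0.2293]
tool_rot: [-0.069, 0.975, 0.018, 0.209]
ft_force: [0.8, -0.1, -2.1]
grip_width: 0.0468
t 14.28 eef [ 0.5394 -0.0238  0.2293] rack [0.2014 0.0014 0.1228] misalign [-0.42  0.72  0.04] w 0.0468 F [ 0.8 -0.1 -2.1] Frack [-0.2 -0.2 -2.2] j [-0.11 -0.   -0.34  0.82  0.11 -0.23]
shift [0.004, -0.0008, 0.0086] turn [-0.29, -0.77, -0.14]
```

View pics/p8.png

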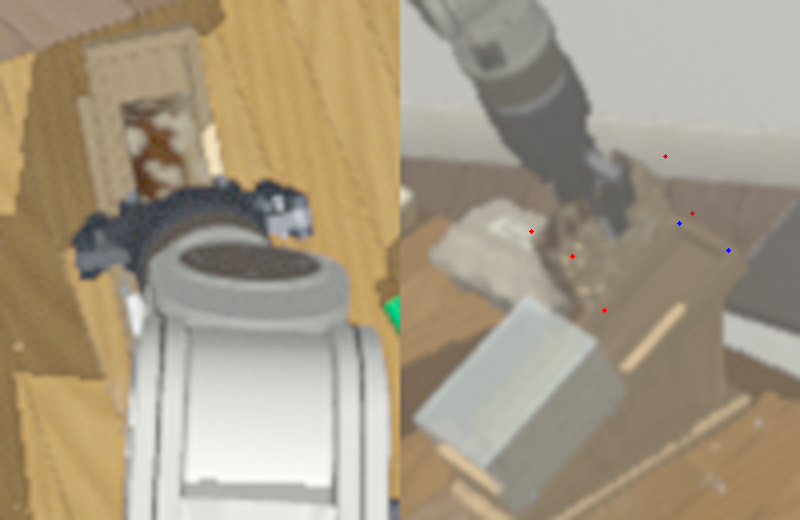

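The thick slice is over the open half, but sits some 10–15 mm lower along the slope than my red predicted corners ((585,318) seen vs (604,310)); part is the tool being 7 mm short. I shift it up the slope before lowering.

```bash
python3 -c "
from h import *
o=bot.get_obs();go(o['eef_pos'],R.from_quat(o['tool_rot']),rack(.217,0,.09),RT)"
python3 -m jog '[[[0.01,0.001,0.006,-0.2,-0.4,-0.1,255],[0.0145,0.001,0.01,-0.3,-0.7,-0.1,255],[0.02,0.0016,0,-0.3,-0.7,-0.1,255],[0.0275,0.0026,-0.023,-0.3,-0.7,-0.1,255],[0.0275,0.0026,-0.023,-0.3,-0.7,-0.1,255],[0.0275,0.0026,-0.023,-0.3,-0.7,-0.1,255]]]'
python3 -c "
from h import *
st();bot.camera('top');st();o=bot.get_obs();go(o['eef_pos'],R.from_quat(o['tool_rot']),rack(.217,0,.050),RT)"
```

```text
shift [0.0252, 0.0029, -0.0267] turn [-0.25, -0.39, -0.13]
clock: 14.88
eef_pos: [0.5693, -0.0214, 0.2091]
tool_rot: [-0.069, 0.974, 0.015, 0.218]
ft_force: [-1.0, -0.6, -1.1]
grip_width: 0.0468
t 14.88 eef [ 0.5693 -0.0214  0.2091] rack [ 0.22   -0.0004  0.0919] misalign [ 0.04 -0.19 -0.07] w 0.0468 F [-1.  -0.6 -1.1] Frack [-1.4 -0.4 -0.6] j [-0.09  0.06 -0.33  0.75  0.1  -0.21]
t 14.93 eef [ 0.5699 -0.0216  0.2104] rack [ 0.2211 -0.0006  0.0927] misalign [ 0.07 -0.31 -0.08] w 0.0461 F [ 0.6  0.2 -1.3] Frack [-0.   0.1 -1.5] j [-0.09  0.06 -0.33  0.75  0.1  -0.21]
shift [0.0141, 0.0026, -0.0405] turn [0.05, 0.32, -0.05]
```

```bash
python3 -m jog '[[[0.004,0.001,-0.012,0,0,0,255],[0.008,0.002,-0.024,0,0,0,255],[0.0135,0.002,-0.0395,0,0,0,255],[0.0135,0.002,-0.0395,0,0,0,255],[0.0135,0.002,-0.0395,0,0,0,255]]]'
python3 -c "
from h import *;st()"
python3 -m jog '[[[0.0012,0.0002,-0.0027,0,0,0,255],[0.0025,0.0004,-0.0054,0,0,0,255],[0.0025,0.0004,-0.0054,0,0,0,255]]]'
python3 -c "
from h import *;st()"
```

```text
clock: 15.35
eef_pos: [0.5823, -0.02, 0.1709]
tool_rot: [-0.068, 0.973, 0.014, 0.218]
ft_force: [0.0, 0.6, -1.9]
grip_width: 0.0473
t 15.35 eef [ 0.5823 -0.02    0.1709] rack [ 0.2158 -0.0008  0.0517] misalign [ 0.1  -0.27 -0.04] w 0.0473 F [ 0.   0.6 -1.9] Frack [-0.7  0.6 -1.8] j [-0.09  0.12 -0.38  0.64  0.09 -0.2 ]
clock: 15.6
eef_pos: [0.5826, -0.0199, 0.1666]
tool_rot: [-0.068, 0.974, 0.014, 0.217]
ft_force: [-21.9, -2.8, 14.3]
grip_width: 0.047
t 15.6 eef [ 0.5826 -0.0199  0.1666] rack [ 0.2142 -0.0008  0.0476] misalign [ 0.13 -0.13 -0.01] w 0.047 F [-21.9  -2.8  14.3] Frack [-14.    0.3  22.3] j [-0.08  0.13 -0.38  0.63  0.09 -0.2 ]
```

Contact came early (9 mm above the floor) with a push down the slope: probably the upper end meeting the end wall. Raising slightly, shifting 7 mm down the slope, retrying.

```bash
python3 -m jog '[[[-0.0025,-0.0004,0.0054,0,0,0,255],[-0.005,-0.0007,0.0109,0,0,0,255],[-0.0113,-0.0016,0.0079,0,0,0,255],[-0.0113,-0.0016,0.0079,0,0,0,255],[-0.0113,-0.0016,0.0079,0,0,0,255]]]'
python3 -c "
from h import *;st()"
python3 -m jog '[[[0.0012,0.0002,-0.0027,0,0,0,255],[0.0025,0.0004,-0.0054,0,0,0,255],[0.0042,0.0006,-0.0091,0,0,0,255],[0.0042,0.0006,-0.0091,0,0,0,255]]]'
python3 -c "
from h import *;st()"
```

```text
clock: 16.02
eef_pos: [0.5738, -0.0207, 0.1725]
tool_rot: [-0.069, 0.973, 0.015, 0.218]
ft_force: [-1.0, 0.4, -2.7]
grip_width: 0.0468
t 16.02 eef [ 0.5738 -0.0207  0.1725] rack [ 0.2087 -0.0003  0.0567] misalign [ 0.06 -0.28 -0.07] w 0.0468 F [-1.   0.4 -2.7] Frack [-1.9  0.5 -2.1] j [-0.09  0.1  -0.39  0.64  0.1  -0.21]
clock: 16.35
eef_pos: [0.5784, -0.0201, 0.1642]
tool_rot: [-0.069, 0.973, 0.015, 0.219]
ft_force: [-6.0, -0.7, 6.2]
grip_width: 0.0467
t 16.35 eef [ 0.5784 -0.0201  0.1642] rack [ 0.2094 -0.0004  0.0472] misalign [ 0.06 -0.32 -0.08] w 0.0467 F [-6.  -0.7  6.2] Frack [-2.8  0.2  8.2] j [-0.09  0.12 -0.4   0.62  0.1  -0.21]
```

```bash
python3 - <<'E'
from h import *
st()
g=lambda im:np.uint8(255*(im/255.)**.5)
b=bot.camera("scene")[140:225,215:300];a=bot.camera("top")[150:240,225:300]
cv2.imwrite("pics/s9.png",b)
B=cv2.resize(g(b),None,fx=6,fy=6,interpolation=cv2.INTER_CUBIC);A=cv2.resize(g(a),None,fx=3.8,fy=3.8,interpolation=cv2.INTER_CUBIC)
C=np.zeros((510,800,3),np.uint8);C[:,:510]=B;C[:A.shape[0],512:512+A.shape[1]]=A
for q in [(.276,-.029,.025),(.276,.029,.025),(.286,-.039,.025),(.13,-.042,.09),(.13,.042,.09),(.154,-.024,.076),(.265,-.024,.076),(.265,.024,.076)]:
    u=(proj("scene",rack(*q))-[215,140]+.5)*6;cv2.circle(C,tuple(int(v) for v in u),2,(0,0,255),-1);print(q,u.round())
cv2.imwrite("pics/p9.png",C)
E
```

```text
t 16.35 eef [ 0.5784 -0.0201  0.1642] rack [ 0.2094 -0.0004  0.0472] misalign [ 0.06 -0.32 -0.08] w 0.0467 F [-6.  -0.7  6.2] Frack [-2.8  0.2  8.2] j [-0.09  0.12 -0.4   0.62  0.1  -0.21]
(0.276, -0.029, 0.025) [402. 196.]
(0.276, 0.029, 0.025) [329. 155.]
(0.286, -0.039, 0.025) [426. 191.]
(0.13, -0.042, 0.09) [211. 331.]
(0.13, 0.042, 0.09) [107. 264.]
(0.154, -0.024, 0.076) [226. 298.]
(0.265, -0.024, 0.076) [357. 153.]
(0.265, 0.024, 0.076) [296. 119.]
```

View pics/p9.png

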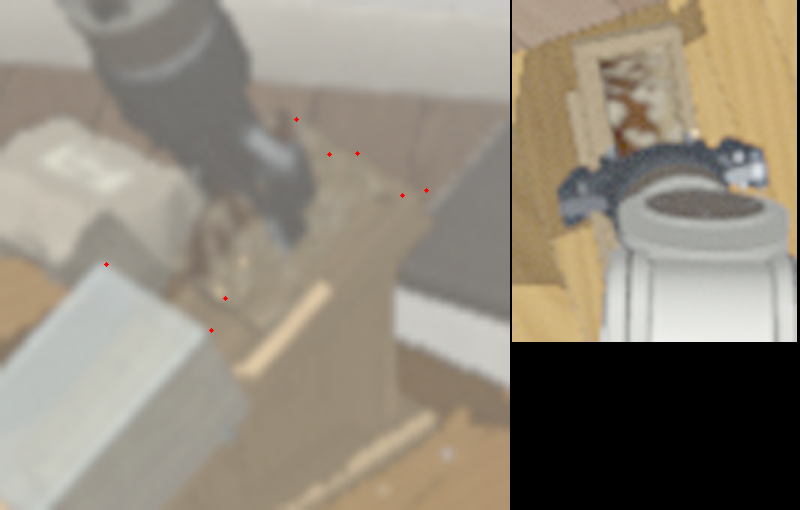

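The slice's red-predicted upper corner (357,153) doesn't match what I see (about (385,187)); the slice may be pitched or lower in the grip. Triangulating its upper top corners from this pair.

```bash
python3 - <<'E'
from h import *
for a,b in [((600,60),(310,128)),((650,52),(385,187)),((650,52),(365,170))]:
    p,e=tri(("top",225+(a[0]-512)/3.8-.4,150+a[1]/3.8-.4),("scene",215+b[0]/6-.4,140+b[1]/6-.4)); print(p.round(4),inrack(p).round(4),round(e,4))
for a in ((600,60),(650,52)):
  o,d=ray("top",225+(a[0]-512)/3.8-.4,150+a[1]/3.8-.4);o=TR.T@(o-O);d=TR.T@d
  for Z in(.06,.076,.09): print(a,Z,(o+d*(Z-o[2])/d[2]).round(4))
E
```

```text
[0.6306 0.0117 0.2007] [0.2757 0.0239 0.0566] 0.0098
[ 0.6479 -0.0264  0.1721] [ 0.2743 -0.0163  0.0257] 0.0023
[ 0.64   -0.0242  0.1872] [ 0.2738 -0.013   0.0426] 0.0058
(600, 60) 0.06 [0.2803 0.0213 0.06  ]
(600, 60) 0.076 [0.283  0.0217 0.076 ]
(600, 60) 0.09 [0.2854 0.022  0.09  ]
(650, 52) 0.06 [ 0.2792 -0.0136  0.06  ]
(650, 52) 0.076 [ 0.2819 -0.0127  0.076 ]
(650, 52) 0.09 [ 0.2843 -0.0119  0.09  ]
```

The upper end lies near the end wall, so the slab is likely off-centre and slightly drooped in the grip. I move it a few mm down-slope, release so that it settles flat on the floor, and regrip.

```bash
python3 -m jog '[[[-0.0035,-0.0005,0.0006,0,0,0,255],[-0.0071,-0.001,-0.0012,0,0,0,255],[-0.0071,-0.001,-0.0012,0,0,0,255]]]'
python3 -c "
from h import *;st()"
python3 -m jog '[[[0,0,0,0,0,0,60],[0,0,0,0,0,0,60],[0,0,0,0,0,0,60],[0,0,0,0,0,0,60],[0,0,0,0,0,0,60]]]'
python3 -c "
from h import *;st()
cv2.imwrite('pics/t10.png',bot.camera('top'));cv2.imwrite('pics/s10.png',bot.camera('scene'))
a,b=cv2.imread('pics/s9.png').astype(int),cv2.imread('pics/s10.png')[140:225,215:300].astype(int)
print(np.abs(a-b).mean())"
python3 -m jog '[[[0,0,0,0,0,0,255],[0,0,0,0,0,0,255],[0,0,0,0,0,0,255],[0,0,0,0,0,0,255],[0,0,0,0,0,0,255]]]'
python3 -c "
from h import *;st()"
```

```text
clock: 16.7
eef_pos: [0.5699, -0.0212, 0.161]
tool_rot: [-0.068, 0.974, 0.015, 0.217]
ft_force: [0.1, 0.4, -3.2]
grip_width: 0.0468
t 16.7 eef [ 0.5699 -0.0212  0.161 ] rack [ 2.003e-01 -2.000e-04  4.800e-02] misalign [ 0.05 -0.15 -0.06] w 0.0468 F [ 0.1  0.4 -3.2] Frack [-1.2  0.4 -2.9] j [-0.09  0.11 -0.42  0.62  0.1  -0.21]
clock: 17.12
eef_pos: [0.5716, -0.0212, 0.1627]
tool_rot: [-0.069, 0.973, 0.015, 0.219]
ft_force: [-0.9, 0.4, 0.3]
grip_width: 0.0654
t 17.12 eef [ 0.5716 -0.0212  0.1627] rack [ 0.2025 -0.0005  0.0488] misalign [ 0.07 -0.33 -0.08] w 0.0654 F [-0.9  0.4  0.3] Frack [-0.6  0.5  0.6] j [-0.09  0.11 -0.42  0.62  0.1  -0.21]
2.743529411764706
clock: 17.63
eef_pos: [0.5712, -0.0212, 0.1629]
tool_rot: [-0.069, 0.973, 0.015, 0.219]
ft_force: [-4.8, -0.2, 6.1]
grip_width: 0.0464
t 17.63 eef [ 0.5712 -0.0212  0.1629] rack [ 0.2022 -0.0004  0.0491] misalign [ 0.07 -0.32 -0.08] w 0.0464 F [-4.8 -0.2  6.1] Frack [-1.8  0.5  7.6] j [-0.09  0.11 -0.42  0.62  0.1  -0.21]
```

Flat and regripped (46.4 mm). Lift 1 mm to unload, then slide gently down, watching force.

```bash
python3 -m jog '[[[-0.0004,0,0.001,0,0,0,255],[-0.0049,-0.0006,-0.0011,0,0,0,255],[-0.0094,-0.0013,-0.0032,0,0,0,255],[-0.0139,-0.0019,-0.0053,0,0,0,255],[-0.0184,-0.0025,-0.0075,0,0,0,255],[-0.0184,-0.0025,-0.0075,0,0,0,255]]]'
python3 -c "
from h import *;st()"
python3 -m jog '[[[-0.0036,-0.0005,-0.0017,0,0,0,255],[-0.0072,-0.001,-0.0034,0,0,0,255],[-0.0072,-0.001,-0.0034,0,0,0,255]]]'
python3 -c "
from h import *;st()"
```

```text
clock: 18.13
eef_pos: [0.5506, -0.0237, 0.1534]
tool_rot: [-0.068, 0.974, 0.015, 0.217]
ft_force: [-4.9, -1.3, 1.2]
grip_width: 0.0461
t 18.13 eef [ 0.5506 -0.0237  0.1534] rack [ 1.794e-01 -1.000e-04  4.920e-02] misalign [ 0.05 -0.11 -0.04] w 0.0461 F [-4.9 -1.3  1.2] Frack [-4.  -0.6  3.2] j [-0.1   0.08 -0.47  0.59  0.1  -0.22]
clock: 18.38
eef_pos: [0.5445, -0.0247, 0.1507]
tool_rot: [-0.068, 0.973, 0.015, 0.218]
ft_force: [0.1, 0.2, -1.8]
grip_width: 0.0463
t 18.38 eef [ 0.5445 -0.0247  0.1507] rack [ 0.1727 -0.0002  0.0495] misalign [ 0.06 -0.21 -0.06] w 0.0463 F [ 0.1  0.2 -1.8] Frack [-0.7  0.2 -1.7] j [-0.11  0.07 -0.49  0.58  0.1  -0.22]
```

```bash
for i in 1; do python3 -m jog '[[[-0.0018,-0.0003,-0.0008,0,0,0,255],[-0.0036,-0.0005,-0.0017,0,0,0,255],[-0.0036,-0.0005,-0.0017,0,0,0,255]]]'; done >/dev/null
python3 -c "
from h import *;st()"
python3 -m jog '[[[-0.0018,-0.0003,-0.0008,0,0,0,255],[-0.0036,-0.0005,-0.0017,0,0,0,255],[-0.0036,-0.0005,-0.0017,0,0,0,255]]]' >/dev/null
python3 -c "
from h import *;st()"
python3 -m jog '[[[-0.0018,-0.0003,-0.0008,0,0,0,255],[-0.0036,-0.0005,-0.0017,0,0,0,255],[-0.0036,-0.0005,-0.0017,0,0,0,255]]]' >/dev/null
python3 -c "
from h import *;st()"
```

```text
t 18.63 eef [ 0.5417 -0.0252  0.1496] rack [ 0.1697 -0.0003  0.0497] misalign [ 0.07 -0.28 -0.07] w 0.046 F [-0.5 -0.2 -1.7] Frack [-1.2 -0.2 -1.4] j [-0.11  0.07 -0.5   0.57  0.1  -0.23]
t 18.88 eef [ 0.5379 -0.0257  0.1477] rack [ 0.1654 -0.0002  0.0496] misalign [ 0.06 -0.25 -0.07] w 0.0461 F [-1.  -1.3 -0.9] Frack [-1.4 -1.1 -0.4] j [-0.11  0.06 -0.51  0.57  0.1  -0.23]
t 19.13 eef [ 0.5344 -0.0262  0.1461] rack [ 0.1614 -0.0003  0.0496] misalign [ 0.07 -0.27 -0.07] w 0.0458 F [-0.  -0.1 -2.6] Frack [-1.2 -0.1 -2.3] j [-0.11  0.06 -0.52  0.56  0.11 -0.23]
```

```bash
python3 -m jog '[[[-0.0014,-0.0002,-0.0006,0,0,0,255],[-0.0027,-0.0004,-0.0013,0,0,0,255],[-0.0027,-0.0004,-0.0013,0,0,0,255]]]' >/dev/null
python3 -c "
from h import *;st()"
python3 -m jog '[[[-0.0014,-0.0002,-0.0006,0,0,0,255],[-0.0027,-0.0004,-0.0013,0,0,0,255],[-0.0027,-0.0004,-0.0013,0,0,0,255]]]' >/dev/null
python3 - <<'E'
from h import *
st()
t=bot.camera("top");cv2.imwrite("pics/t11.png",t)
# brightness profile along trough line at slice-top height, y=0
for Y in(-.012,0.,.012):
  print(Y,[int(t[int(round(v)),int(round(u))].mean()) for u,v in (proj("top",rack(X,Y,.076)) for X in np.arange(.190,.275,.004))])
E
```

```text
t 19.38 eef [ 0.5339 -0.0264  0.1466] rack [ 0.1612 -0.0004  0.0503] misalign [ 0.07 -0.55 -0.1 ] w 0.0463 F [5.  1.1 0.5] Frack [ 4.8  0.4 -1.7] j [-0.11  0.05 -0.53  0.56  0.11 -0.23]
t 19.63 eef [ 0.5335 -0.0265  0.1473] rack [ 0.1612 -0.0005  0.0511] misalign [ 0.06 -0.84 -0.14] w 0.0463 F [6.5 3.2 1.6] Frack [ 7.   2.3 -1.5] j [-0.11  0.05 -0.53  0.55  0.11 -0.23]
-0.012 [101, 103, 119, 123, 124, 128, 134, 114, 92, 76, 77, 97, 105, 106, 108, 110, 111, 107, 110, 111, 110, 110]
0.0 [47, 40, 40, 57, 42, 48, 117, 117, 92, 58, 51, 88, 109, 111, 109, 108, 111, 109, 109, 111, 110, 109]
0.012 [109, 88, 35, 40, 72, 66, 50, 43, 47, 44, 51, 68, 114, 111, 112, 113, 112, 112, 113, 112, 112, 110]
```

```bash
python3 -m jog '[[[-0.0014,-0.0002,-0.0006,0,0,0,255],[-0.0027,-0.0004,-0.0013,0,0,0,255],[-0.0036,-0.0005,-0.0017,0,0,0,255],[-0.0036,-0.0005,-0.0017,0,0,0,255]]]' >/dev/null
python3 -c "
from h import *;st()"
```

```text
t 20.02 eef [ 0.533  -0.0268  0.1483] rack [ 0.1611 -0.0006  0.0522] misalign [ 0.07 -1.24 -0.19] w 0.0462 F [10.   3.8  6.1] Frack [12.1  2.4  1.1] j [-0.12  0.04 -0.54  0.54  0.11 -0.23]
```

It's solid at 12 N with no motion, so the row seems seated on the stop. Unloading, releasing, backing out along the normal.

```bash
python3 -m jog '[[[0.0029,0.0004,0.0013,0,0,0,255],[0.0063,0.0009,0.003,0,0,0,255],[0.0063,0.0009,0.003,0,0,0,255]]]' >/dev/null
python3 -c "
from h import *;st()"
python3 -m jog '[[[0,0,0,0,0,0,50],[0,0,0,0,0,0,50],[0,0,0,0,0,0,50],[0,0,0,0,0,0,50],[-0.0042,-0.0006,0.0091,0,0,0,50],[-0.0126,-0.0018,0.0272,0,0,0,50],[-0.0251,-0.0035,0.0544,0,0,0,50],[-0.03,-0.0042,0.085,0,0,0,50],[-0.03,-0.0042,0.115,0,0,0,50],[-0.03,-0.0042,0.13,0,0,0,50]]]' >/dev/null
python3 -m jog '[[[0,0,0,0,0,0,50],[0,0,0,0,0,0,50]]]' >/dev/null
python3 -c "
from h import *;st()
o=bot.get_obs();go(o['eef_pos'],R.from_quat(o['tool_rot']),[.3855,-.2535,.2],R.from_euler('z',18,degrees=True)*R0)"
```

```text
t 20.27 eef [ 0.534  -0.0264  0.1466] rack [ 0.1613 -0.0004  0.0502] misalign [ 0.08 -0.5  -0.12] w 0.0462 F [4.2 1.4 1.2] Frack [ 4.5  0.8 -0.8] j [-0.11  0.05 -0.53  0.56  0.11 -0.23]
t 21.27 eef [ 0.5021 -0.031   0.2756] rack [ 0.1866 -0.0005  0.1807] misalign [ 0.1  -0.35 -0.07] w 0.0685 F [-0.   0.4 -0.6] Frack [-0.2  0.4 -0.6] j [-0.13 -0.11 -0.33  0.93  0.11 -0.25]
shift [-0.1166, -0.2225, -0.0756] turn [-1.32, 25.35, -9.42]
```

```bash
python3 -m jog '[[[-0.012,-0.022,0,-0.1,2.5,-0.9,50],[-0.023,-0.044,0,-0.3,5,-1.9,50],[-0.035,-0.067,0,-0.4,7.6,-2.8,50],[-0.047,-0.089,0,-0.5,10.1,-3.8,50],[-0.058,-0.111,0,-0.7,12.7,-4.7,50],[-0.07,-0.133,0,-0.8,15.2,-5.7,50],[-0.082,-0.156,0,-0.9,17.7,-6.6,50],[-0.093,-0.178,-0.02,-1,20.3,-7.5,50],[-0.105,-0.2,-0.045,-1.2,22.8,-8.5,50],[-0.1166,-0.2225,-0.0756,-1.32,25.35,-9.42,50]]]' >/dev/null
python3 -m jog '[[[0,0,0,0,0,0,50],[0,0,0,0,0,0,50],[0,0,0,0,0,0,50]]]' >/dev/null
python3 - <<'E'
from h import *
st();o=bot.get_obs();go(o['eef_pos'],R.from_quat(o['tool_rot']),[.3855,-.2535,.044],R.from_euler('z',18,degrees=True)*R0)
t=bot.camera("top");s=bot.camera("scene");cv2.imwrite("pics/t12.png",t);cv2.imwrite("pics/s12.png",s)
for Y in(-.015,0.,.015):
  print(Y,[int(t[int(round(v)),int(round(u))].mean()) for u,v in (proj("top",rack(X,Y,.076)) for X in np.arange(.170,.290,.004))])
g=lambda im:np.uint8(255*(im/255.)**.6)
A=cv2.resize(g(t[155:275,232:302]),None,fx=5,fy=5,interpolation=cv2.INTER_CUBIC)
B=cv2.resize(g(s[155:245,195:280]),None,fx=5.2,fy=5.2,interpolation=cv2.INTER_CUBIC)
C=np.zeros((600,800,3),np.uint8);C[:,:350]=A;C[:B.shape[0],352:352+B.shape[1]]=B
cv2.imwrite("pics/p12.png",C)
E
```

```text
t 22.35 eef [ 0.385  -0.2526  0.1987] rack [ 0.021  -0.2036  0.1731] misalign [ 1.93 25.09  9.4 ] w 0.0686 F [-0.4 -0.3  0.3] Frack [-0.3 -0.3  0.5] j [-0.58  0.17 -0.13  1.27  0.   -0.55]
shift [0.0005, -0.0009, -0.1547] turn [-0.14, -0.15, -0.0]
-0.015 [108, 108, 118, 111, 116, 111, 108, 111, 119, 112, 119, 217, 198, 105, 89, 96, 102, 107, 114, 161, 202, 200, 199, 199, 202, 201, 201, 201, 204, 194]
0.0 [88, 80, 83, 124, 123, 65, 40, 38, 57, 81, 91, 198, 210, 174, 59, 58, 86, 111, 104, 112, 199, 195, 197, 194, 197, 196, 197, 196, 197, 195]
0.015 [48, 32, 34, 31, 36, 92, 112, 77, 105, 175, 214, 196, 82, 54, 38, 47, 76, 114, 108, 109, 200, 196, 195, 196, 197, 194, 194, 196, 194, 196]
```

No more viewing (12 used), so I check by numbers: difference of the top picture before loading and now, seen through the guard, along the trough lines, and the residuals of the rack corners.

```bash
python3 - <<'E'
from h import *
t0=cv2.imread("pics/top0.png").astype(float);t=cv2.imread("pics/t12.png").astype(float);t5=cv2.imread("pics/t5.png").astype(float)
s0=cv2.imread("pics/scene0.png").astype(float);s=cv2.imread("pics/s12.png").astype(float)
def samp(im,n,X,Y,Z):
    u,v=proj(n,rack(X,Y,Z));return cv2.remap(im.astype(np.float32),np.float32([[u]]),np.float32([[v]]),1)[0,0].mean()
xs=np.arange(-.02,.29,.005);print("X mm",(xs*1000).astype(int).tolist())
for Y in(-.01,0,.01): print("top t12-t0",Y,[int(round(samp(t,"top",x,Y,.076)-samp(t0,"top",x,Y,.076))) for x in xs])
print("t5-t0",[int(round(samp(t5,"top",x,0,.076)-samp(t0,"top",x,0,.076))) for x in xs])
for Y in(-.01,.01): print("scene s12-s0 ",Y,[int(round(samp(s,"scene",x,Y,.076)-samp(s0,"scene",x,Y,.076))) for x in xs])
print("side plane scene",[int(round(samp(s,"scene",x,-.016,.055)-samp(s0,"scene",x,-.016,.055))) for x in xs])
T=lambda x,y:np.array([160+x/4-.4,150+y/4-.4])
for q,p in [((.13,.042,.09),(368,292)),((.13,-.042,.09),(493,270)),((.286,.039,.025),(325,52)),((.286,-.039,.025),(437,30)),((-.01,.042,.09),(405,487))]: print("res top",q,(T(*p)-proj("top",rack(*q))).round(1))
E
```

```text
X mm [-20, -15, -9, -4, 0, 5, 10, 15, 20, 25, 30, 35, 40, 45, 50, 55, 60, 65, 70, 75, 80, 85, 90, 95, 100, 105, 110, 115, 120, 125, 130, 135, 140, 145, 150, 155, 160, 165, 170, 175, 180, 185, 190, 195, 200, 205, 210, 215, 220, 225, 230, 235, 240, 245, 250, 255, 260, 265, 270, 275, 280, 285]
top t12-t0 -0.01 [-1, -2, -1, -1, -1, -16, -34, -6, 4, 3, 4, -3, -3, -3, -3, -1, -3, -4, -3, -5, -3, -2, -3, -3, -3, -3, -7, -3, -1, 4, 16, -19, -20, 7, 3, -21, -22, -19, -82, -105, -105, -108, -106, -95, -72, -67, 11, 32, -39, -115, -118, -94, -84, -64, -5, -1, 0, -1, -1, -1, 0, -1]
top t12-t0 0 [0, 0, -2, -1, 0, -16, -37, -9, 2, 3, 2, -6, -8, -8, -8, -6, -8, -8, -7, -9, -9, -6, -6, -7, -6, -7, -10, -15, -22, -21, -21, -9, -63, -40, -5, -58, -67, 5, -73, -117, -79, -68, -121, -156, -146, -107, -98, -3, -4, -127, -136, -102, -86, -74, 0, -1, -1, 0, -1, -1, -1, -1]
top t12-t0 0.01 [-1, -1, -1, -2, 0, -17, -35, -8, -2, -3, -3, -11, -13, -14, -13, -14, -12, -12, -13, -13, -13, -13, -13, -11, -13, -12, -17, -10, -6, -17, -64, -71, -41, -28, 0, -1, -40, -62, -110, -135, -157, -118, -98, -112, -131, -12
[... 584 characters left out ...]
0  0.01 [-17, 3, 3, -2, -1, 1, 1, 2, 1, 0, 1, 1, -1, 0, 0, 1, 2, 5, 8, 7, 8, 8, 9, 8, 8, -9, -50, -80, -80, -83, -76, -27, -6, -6, -5, -5, 19, 45, 33, 7, -7, -9, -8, -4, -7, -8, -7, -4, -2, 8, 25, 35, 44, 47, 44, 29, 26, 13, 3, 1, 1, 1]
side plane scene [2, 4, 5, 3, 3, 5, 5, 5, 4, 3, 2, 4, 4, 4, 3, 3, 3, 2, 2, 3, 3, 2, -11, -38, -58, -62, -63, -67, -68, -65, -76, -81, -85, -88, -87, -89, -90, -91, -91, -92, -91, -89, -87, -82, -76, -77, -81, -88, -84, -49, -5, 3, 5, 4, 3, 2, 3, 4, 4, 2, 1, 1]
res top (0.13, 0.042, 0.09) [ 0.4 -1.7]
res top (0.13, -0.042, 0.09) [ 0.3 -1. ]
res top (0.286, 0.039, 0.025) [0.7 0.1]
res top (0.286, -0.039, 0.025) [0.3 0. ]
res top (-0.01, 0.042, 0.09) [ 0.2 -1.6]
```

```bash
python3 - <<'E'
from h import *
s0=cv2.imread("pics/scene0.png").astype(np.float32);s=cv2.imread("pics/s12.png").astype(np.float32)
t0=cv2.imread("pics/top0.png").astype(np.float32);t=cv2.imread("pics/t12.png").astype(np.float32)
def samp(im,n,X,Y,Z):
    u,v=proj(n,rack(X,Y,Z));return cv2.remap(im,np.float32([[u]]),np.float32([[v]]),1)[0,0].mean()
xs=np.arange(.205,.262,.003);print((xs*1000).astype(int).tolist())
for Z in(.03,.04,.05,.06,.07): print("scene Y-.024 Z",Z,[int(samp(s,"scene",x,-.024,Z)-samp(s0,"scene",x,-.024,Z)) for x in xs])
for Y in(-.02,-.01,0,.01,.02): print("top Y",Y,[t[int(round(v)),int(round(u))].astype(int).tolist() for u,v in (proj("top",rack(x,Y,.076)) for x in xs[4:15])])
S=lambda x,y:np.array([170+x/4-.4,155+y/4-.4])
for q,p in [((.13,.042,.09),(247,116)),((.13,-.042,.09),(317,162)),((.286,.039,.025),(392,32)),((.286,-.039,.025),(460,68))]: print("res scene",q,(S(*p)-proj("scene",rack(*q))).round(1))
print("px per cm X scene",proj("scene",rack(.23,-.024,.05))-proj("scene",rack(.22,-.024,.05)))
E
```

```text
[205, 208, 211, 214, 217, 220, 223, 226, 229, 232, 235, 238, 241, 244, 247, 250, 253, 256, 259, 262]
scene Y-.024 Z 0.03 [-86, -78, -70, -59, -37, -12, 2, 4, 4, 4, 4, 3, 4, 4, 3, 3, 4, 5, 3, 3]
scene Y-.024 Z 0.04 [-96, -89, -70, -39, -10, 1, 4, 3, 4, 4, 3, 4, 4, 3, 4, 3, 3, 3, 3, 1]
scene Y-.024 Z 0.05 [-101, -98, -85, -58, -28, -11, 0, 3, 4, 4, 4, 4, 4, 4, 3, 4, 2, 2, 1, 1]
scene Y-.024 Z 0.06 [-92, -93, -96, -84, -69, -41, -18, -2, 2, 2, 3, 4, 3, 4, 4, 3, 2, 1, 3, 3]
scene Y-.024 Z 0.07 [-67, -70, -76, -81, -78, -62, -30, -4, 1, 3, 3, 3, 3, 3, 3, 1, 1, 3, 3, 4]
top Y -0.02 [[90, 123, 142], [91, 122, 138], [78, 105, 121], [67, 96, 110], [80, 108, 126], [82, 112, 130], [85, 117, 137], [80, 115, 136], [78, 111, 133], [83, 119, 140], [122, 171, 198]]
top Y -0.01 [[194, 227, 240], [157, 193, 210], [68, 87, 99], [54, 78, 93], [55, 78, 92], [64, 84, 97], [73, 101, 117], [79, 111, 130], [79, 111, 132], [76, 109, 129], [103, 145, 170]]
top Y 0 [[199, 230, 241], [149, 180, 194], [62, 80, 92], [45, 60, 74], [42, 58, 74], [44, 57, 72], [64, 87, 108], [81, 115, 137], [82, 114, 136], [82, 116, 139], [121, 167, 195]]
top Y 0.01 [[31, 69, 124], [40, 71, 114], [31, 44, 62], [25, 36, 55], [39, 55, 70], [55, 70, 83], [73, 102, 122], [85, 120, 141], [81, 116, 138], [83, 116, 138], [120, 168, 195]]
top Y 0.02 [[155, 186, 202], [66, 90, 121], [28, 38, 54], [44, 59, 70], [33, 43, 53], [31, 42, 57], [55, 80, 100], [80, 113, 131], [79, 113, 137], [79, 116, 139], [101, 147, 172]]
res scene (0.13, 0.042, 0.09) [-0.9  0.1]
res scene (0.13, -0.042, 0.09) [-0.9  0.5]
res scene (0.286, 0.039, 0.025) [-1.6  0.5]
res scene (0.286, -0.039, 0.025) [-1.   0.3]
px per cm X scene [ 1.93921566 -2.14598301]
```

Scene and top now agree: thick's upper end is at X ≈ 221 mm (ideal seated value 110+111). The dark strip beyond it in the top view is its end face, which also explains the earlier slim reading. So the row is seated, with a 55 mm gap. Fetching the block.

```bash
python3 -m jog '[[[0.0005,-0.0009,-0.03,0,0,0,50],[0.0005,-0.0009,-0.06,0,0,0,50],[0.0005,-0.0009,-0.09,0,0,0,50],[0.0005,-0.0009,-0.115,0,0,0,50],[0.0005,-0.0009,-0.135,0,0,0,50],[0.0005,-0.0009,-0.1525,0,0,0,50],[0.0005,-0.0009,-0.1525,0,0,0,50]]]' >/dev/null
python3 -c "
from h import *;st()"
python3 -m jog '[[[0,0,0,0,0,0,255],[0,0,0,0,0,0,255],[0,0,0,0,0,0,255],[0,0,0,0,0,0,255],[0,0,0,0,0,0,255],[0,0,0,0,0,0,255]]]' >/dev/null
python3 -c "
from h import *;st()"
```

```text
t 23.03 eef [ 0.3847 -0.2523  0.0452] rack [-0.044  -0.2034  0.0341] misalign [ 1.89 25.16  9.32] w 0.0686 F [-0.6  0.4 -0.3] Frack [-0.6  0.5 -0.1] j [-0.58  0.32 -0.37  0.88  0.   -0.56]
t 23.53 eef [ 0.3877 -0.255   0.0492] rack [-0.04   -0.2064  0.0367] misalign [ 2.17 24.78  9.34] w 0.0278 F [-0.7  2.1  5.2] Frack [1.8 2.2 4.8] j [-0.58  0.32 -0.36  0.89  0.   -0.56]
```

```bash
python3 -m jog '[[[0,0,0.02,0,0,0,255],[0,0,0.05,0,0,0,255],[0,0,0.08,0,0,0,255],[0,0,0.11,0,0,0,255],[0,0,0.14,0,0,0,255],[0,0,0.17,0,0,0,255],[0,0,0.2,0,0,0,255],[0,0,0.23,0,0,0,255],[0,0,0.255,0,0,0,255],[0,0,0.255,0,0,0,255]]]' >/dev/null
python3 - <<'E'
from h import *
st();o=bot.get_obs();go(o["eef_pos"],R.from_quat(o["tool_rot"]),rack(.2485,0,.129),RT)
E
```

```text
t 24.37 eef [ 0.3881 -0.2556  0.3087] rack [ 0.07   -0.207   0.2717] misalign [ 2.45 24.44  9.29] w 0.0277 F [ 0.7  0.6 -0.4] Frack [ 0.5  0.5 -0.7] j [-0.58  0.14  0.12  1.54 -0.   -0.56]
shift [0.1911, 0.2359, -0.0539] turn [1.72, -24.44, 9.45]
```

```bash
python3 -m jog '[[[0.019,0.0235,0,0.2,-2.4,0.9,255],[0.038,0.047,0,0.3,-4.9,1.9,255],[0.057,0.071,0,0.5,-7.3,2.8,255],[0.076,0.094,0,0.7,-9.8,3.8,255],[0.095,0.118,0,0.9,-12.2,4.7,255],[0.114,0.1415,0,1,-14.7,5.7,255],[0.133,0.165,0,1.2,-17.1,6.6,255],[0.153,0.189,0,1.4,-19.6,7.6,255],[0.172,0.212,0,1.5,-22,8.5,255],[0.1911,0.2359,0,1.72,-24.44,9.45,255]]]' >/dev/null
python3 -m jog '[[[0,0,-0.02,0,0,0,255],[0,0,-0.04,0,0,0,255],[0,0,-0.04,0,0,0,255],[0,0,-0.04,0,0,0,255]]]' >/dev/null
python3 - <<'E'
from h import *
st();o=bot.get_obs();go(o["eef_pos"],R.from_quat(o["tool_rot"]),rack(.2485,0,.09),RT)
s=bot.camera("scene");s12=cv2.imread("pics/s12.png");cv2.imwrite("pics/s13.png",s)
E
```

```text
t 25.53 eef [ 0.5756 -0.018   0.2604] rack [0.2478 0.0021 0.1355] misalign [-0.42  0.8   0.01] w 0.028 F [ 0.2 -0.1 -0.6] Frack [-0.1 -0.1 -0.6] j [-0.09  0.05 -0.2   0.91  0.1  -0.21]
shift [0.02, 0.0007, -0.0409] turn [-0.27, -0.85, -0.17]
```

```bash
python3 -m jog '[[[0.005,0.0002,-0.01,-0.1,-0.2,0,255],[0.01,0.0004,-0.02,-0.2,-0.5,-0.1,255],[0.015,0.0005,-0.031,-0.25,-0.8,-0.15,255],[0.02,0.0007,-0.0409,-0.25,-0.8,-0.15,255],[0.02,0.0007,-0.0409,-0.25,-0.8,-0.15,255],[0.02,0.0007,-0.0409,-0.25,-0.8,-0.15,255]]]' >/dev/null
python3 - <<'E'
from h import *
st();o=bot.get_obs();go(o["eef_pos"],R.from_quat(o["tool_rot"]),rack(.2485,0,.058),RT)
E
```

```text
t 26.08 eef [ 0.5973 -0.0178  0.2214] rack [ 0.2508 -0.0007  0.091 ] misalign [ 0.02 -0.16  0.01] w 0.0275 F [ 0.5 -1.1 -1.3] Frack [-0.2 -1.1 -1.3] j [-0.08  0.11 -0.25  0.78  0.09 -0.2 ]
shift [0.0116, 0.0024, -0.0309] turn [-0.01, 0.16, 0.02]
```

```bash
python3 -m jog '[[[0.003,0.0006,-0.008,0,0,0,255],[0.006,0.0012,-0.016,0,0,0,255],[0.009,0.0018,-0.0235,0,0,0,255],[0.0116,0.0022,-0.0309,0,0,0,255],[0.0116,0.0022,-0.0309,0,0,0,255]]]' >/dev/null
python3 -c "
from h import *;st()"
python3 -m jog '[[[0.0012,0.0002,-0.0027,0,0,0,255],[0.0021,0.0003,-0.0045,0,0,0,255],[0.0021,0.0003,-0.0045,0,0,0,255]]]' >/dev/null
python3 -c "
from h import *;st()"
```

```text
t 26.5 eef [ 0.6077 -0.0151  0.1874] rack [0.2461 0.0005 0.0557] misalign [-0.03  0.06 -0.01] w 0.0278 F [ 0.1  0.1 -2.2] Frack [-0.8  0.1 -2. ] j [-0.07  0.16 -0.28  0.7   0.09 -0.19]
t 26.75 eef [ 0.6109 -0.015   0.1854] rack [2.481e-01 2.000e-04 5.250e-02] misalign [ 0.01 -0.15 -0.01] w 0.0279 F [-0.3  0.8 -1.2] Frack [-0.7  0.8 -1. ] j [-0.07  0.16 -0.29  0.69  0.09 -0.19]
```

```bash
python3 -m jog '[[[0.0008,0.0001,-0.0018,0,0,0,255],[0.0015,0.0002,-0.0032,0,0,0,255],[0.0015,0.0002,-0.0032,0,0,0,255]]]' >/dev/null
python3 -c "
from h import *;st()"
python3 -m jog '[[[0.0008,0.0001,-0.0018,0,0,0,255],[0.0013,0.0002,-0.0027,0,0,0,255],[0.0013,0.0002,-0.0027,0,0,0,255]]]' >/dev/null
python3 -c "
from h import *;st()"
```

```text
t 27.0 eef [ 0.6125 -0.0148  0.1835] rack [2.488e-01 1.000e-04 5.010e-02] misalign [ 0.02 -0.24 -0.02] w 0.0278 F [-2.7  0.2  2.8] Frack [-1.2  0.6  3.6] j [-0.07  0.17 -0.29  0.69  0.09 -0.19]
t 27.25 eef [ 0.6131 -0.0146  0.1836] rack [0.2494 0.0003 0.05  ] misalign [ 0.03 -0.34 -0.02] w 0.0277 F [-18.6  -0.4  19.4] Frack [-8.5  2.2 25.4] j [-0.07  0.17 -0.29  0.68  0.09 -0.19]
```

On the floor at Z=50 mm as expected. Unload, release, retreat.

```bash
python3 -m jog '[[[-0.0011,-0.0002,0.0024,0,0,0,255],[-0.0011,-0.0002,0.0024,0,0,0,255],[-0.0011,-0.0002,0.0024,0,0,0,100],[-0.0011,-0.0002,0.0024,0,0,0,100],[-0.0011,-0.0002,0.0024,0,0,0,100],[-0.0011,-0.0002,0.0024,0,0,0,100],[-0.0053,-0.0008,0.0115,0,0,0,100],[-0.0136,-0.002,0.0296,0,0,0,100],[-0.0262,-0.0038,0.0568,0,0,0,100],[-0.0388,-0.0055,0.084,0,0,0,100]]]' 
python3 -m jog '[[[-0.01,0.03,0.03,0,0,0,100],[-0.03,0.06,0.06,0,0,0,100],[-0.05,0.09,0.08,0,0,0,100],[-0.07,0.12,0.08,0,0,0,100],[-0.09,0.15,0.08,0,0,0,100],[-0.11,0.18,0.08,0,0,0,100],[-0.13,0.21,0.08,0,0,0,100],[-0.13,0.21,0.08,0,0,0,100],[-0.13,0.21,0.08,0,0,0,100]]]' 
python3 - <<'E'
from h import *
st()
t0=cv2.imread("pics/top0.png").astype(np.float32);s0=cv2.imread("pics/scene0.png").astype(np.float32)
t=bot.camera("top");s=bot.camera("scene");cv2.imwrite("pics/t14.png",t);cv2.imwrite("pics/s14.png",s);t=t.astype(np.float32);s=s.astype(np.float32);t12=cv2.imread("pics/t12.png").astype(np.float32);s12=cv2.imread("pics/s12.png").astype(np.float32)
def blobs(a,b,name):
    m=(np.abs(a-b).max(2)>25).astype(np.uint8);n,l,st_,c=cv2.connectedComponentsWithStats(cv2.morphologyEx(m,cv2.MORPH_OPEN,np.ones((2,2))))
    print(name,[(st_[i][:5].tolist()) for i in range(1,n) if st_[i][4]>12])
blobs(t,t12,"top 14-12");blobs(s,s12,"scene 14-12");blobs(t,t0,"top 14-0");blobs(s,s0,"scene 14-0")
def samp(im,n,X,Y,Z):
    u,v=proj(n,rack(X,Y,Z));return cv2.remap(im,np.float32([[u]]),np.float32([[v]]),1)[0,0].mean()
xs=np.arange(.205,.285,.004);print((xs*1000).astype(int).tolist())
for Z in(.04,.055,.07): print("scene thick Y-.024",Z,[int(samp(s,"scene",x,-.024,Z)) for x in xs])
for Z in(.045,.06,.071): print("scene post Y-.015",Z,[int(samp(s,"scene",x,-.015,Z)-samp(s12,"scene",x,-.015,Z)) for x in xs])
print("top post Z.071",[int(samp(t,"top",x,0,.071)-samp(t12,"top",x,0,.071)) for x in xs])
print("top abs",[int(samp(t,"top",x,0,.071)) for x in xs])
E
```

```text
clock: 28.08
eef_pos: [0.5736, -0.0202, 0.2639]
tool_rot: [-0.068, 0.974, 0.015, 0.216]
ft_force: [2.1, -0.6, -0.7]
grip_width: 0.052
clock: 28.83
eef_pos: [0.4436, 0.1919, 0.3446]
tool_rot: [-0.071, 0.973, 0.016, 0.218]
ft_force: [-0.2, -0.6, -0.0]
grip_width: 0.0525
t 28.83 eef [0.4436 0.1919 0.3446] rack [0.1914 0.2283 0.2547] misalign [-0.13 -0.23 -0.29] w 0.0525 F [-0.2 -0.6 -0. ] Frack [-0.3 -0.5  0.1] j [ 0.51 -0.16 -0.19  1.13 -0.15  0.33]
top 14-12 [[225, 127, 128, 95, 5106], [248, 163, 17, 13, 130], [206, 168, 12, 17, 105], [170, 171, 40, 39, 617], [321, 201, 152, 183, 16756], [208, 216, 19, 37, 368], [250, 224, 10, 38, 111], [72, 234, 127, 150, 11200], [245, 246, 11, 31, 180], [244, 278, 4, 16, 46], [276, 321, 14, 15, 97], [207, 341, 34, 43, 862], [281, 347, 12, 19, 130], [283, 368, 6, 9, 38]]
scene 14-12 [[0, 0, 218, 137, 10580], [0, 47, 21, 31, 408], [0, 60, 150, 202, 8764], [128, 71, 6, 7, 28], [234, 77, 7, 4, 25], [245, 76, 9, 7, 47], [263, 81, 9, 14, 68], [77, 91, 3, 7, 16], [88, 90, 5, 7, 24], [235, 92, 36, 35, 874], [77, 100, 4, 4, 15], [78, 112, 17, 29, 138], [238,
[... 1963 characters left out ...]
86, 110, 114, 94, 81, 76, 79, 79, 76, 80, 82, 83, 104, 142, 137, 96, 73, 72]
scene thick Y-.024 0.07 [81, 90, 104, 98, 82, 77, 77, 75, 75, 74, 72, 74, 87, 122, 149, 130, 89, 72, 73, 73]
scene post Y-.015 0.045 [29, 35, 36, 29, 22, -10, -55, -71, -75, -74, -75, -76, -69, -39, -8, -1, -1, -1, 0, 0]
scene post Y-.015 0.06 [3, 9, 24, 44, 41, 5, -31, -47, -53, -51, -51, -51, -26, -3, 0, -2, -1, -1, 0, 0]
scene post Y-.015 0.071 [58, 50, 47, 29, 20, 23, 22, 19, 11, 11, 7, 7, 1, -2, -2, -1, 0, 0, 0, 0]
top post Z.071 [5, 0, 4, 3, 4, -2, 0, 27, 71, 81, 47, -1, 0, -4, -59, -118, -95, -91, -113, -61]
top abs [90, 96, 176, 216, 129, 56, 58, 110, 182, 187, 190, 193, 195, 192, 135, 78, 100, 105, 83, 135]
```

The block's post top spans X ≈ 234–260 mm (expected 234–262). The thick slice's edge is still at ≈221 mm, and nothing changed in the pictures at the bell, shaker and card. Handing in.

```bash
python3 -c "
from h import *
print(bot.job_done())"
```

```text
the job is handed in; nothing more can be done
None
```

The rack is loaded in the order asked and the job is handed in, about 29 s in on the robot clock. The robot stood clear of everything with the gripper open.

**What was done:**
- **Slim oat slice:** I slid it in on edge under the guard, then pushed it further down with the closed fingers.
- **Thick nutty slice:** It went in behind on edge and pushed the row down until it stopped firmly, at about 12 N. I backed off the load before letting go.
- **End block:** I set it on its foot in the gap left below the end wall and released it.

**What the last checks showed:**
- **Thick slice:** Its upper end is at about 221 mm up the trough in both views, which is the value if both slices are seated and touching.
- **Block:** The top of its post covers 234–260 mm against the expected 234–262 mm, so it is upright and clear of the thick slice.
- **Bystanders:** The pictures show no change at the bell, shaker or price card.

**What disagreed or was not confirmed:**
- **Thick slice, first lowering:** It met something early, at about 22 N. I moved it a little down the slope, released it to settle flat, and gripped it again.
- **Slim slice:** An early reading put its upper end about 10 mm too high. I take that to be its visible end face.
- **Slim slice on the stop:** I inferred this from the firm stop and the thick slice's position; I did not see it directly through the guard.
- **Pale slice:** The arm hid it in the last top picture. I never went to it, but I did not check it at the end.
- **Pictures:** I had used all 12 views before placing the block, so the final checks are pixel measurements only.

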